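# Give the ubtan a pulse: grinder lid from the latched case, held half-turned

## Robot

A 6-joint arm with a two-finger parallel gripper is mounted at the origin on the work surface. World frame = base frame: x ahead of the robot, y to its left, z up, the work surface at z = 0. Lengths are in m, angles in rad, forces in N, time in s.
With the tool pointing down it reaches from about 0.35 to 0.775 m from the base axis. Payload 7.3 kg.
Tool frame: the origin (TCP) lies midway between the tips of the shut fingers; the grasp point (between the pads) lies 19 mm behind it; x points along the fingers, z is the direction in which the jaws open and shut, and the axes are right-handed (so a half turn about x gives the same grasp; the last joint's range is limited). The gripper opens to 92 mm and grips with 3 to 60 N. Pads are 19 mm wide; open, the fingers measure 130 mm over their backs; the gripper's body (75 mm by 190 mm) begins 47 mm behind the grasp point.
Start: joints at [-1.32, 0.342, 1.524, -0, 1.275, -0.146], TCP at [0.203, -0.484, 0.227] pointing down, gripper open.
Joint ranges: [-2.53, 2.53], [-0.77, 2.02], [0.04, 2.7], [-1, 4.14], [0.28, 2.66], [-3.11, 3.11]. Speed limits (rad/s): [2.57, 2.57, 3.14, 3.14, 3.14, 3.14].

## Interface

Orientations are given as [roll, pitch, yaw] about the fixed x, y, z axes, in that order (R = Rz(yaw) Ry(pitch) Rx(roll)).
In Python, from cell import observe, cams, robot gives the robot as it stands.
- The arm moves only by the tool jog_arm, never from a script. Its argument "plan" is one flat list of numbers, 7 for each row, row after row: the turn, a rotation vector about the tool's x, y, z in degrees, then the shift along the tool's x, y, z in cm, then the opening, from -1 (shut) to 1 (fully open). In form: [ax, ay, az, x, y, z, jaw, ax, ay, az, x, y, z, jaw, ...]. A call has 1 to 10 rows; each row is the pose to reach, as a shift and turn from the pose commanded when the call began, along the tool's axes at that moment; what a row does not reach only later rows make up. A row lasts 1/10 s, in which the tool goes at most 50 mm and 8.59 degrees, less where a joint would pass 70% of its speed; a pose out of reach is approached as far as the arm can. A call with a gripper value outside its range is refused whole. The fingers move at their own pace and stop on an object; "newtons" is the grip in N (left out, the last holds). Time passes only in rows, so rows that repeat a pose let the fingers close. It gives the time, the measured TCP pose, the force and the opening at its end, in the units of the state.
- observe(): the state, without advancing time (a new reading comes with each control period).
- cams.read_camera(name): name is "side" or "top"; returns a dict with "image" (420x560x3 uint8, red, green, blue), "fov_y" (degrees; the focal length in pixels is half the picture's height over the tangent of half this angle, whatever the lens; pixels are square), "cx", "cy" (the principal point, pixels), "k1" (the pictures are not rectified: a ray, as slopes to the right and down, at radius r is drawn at 1 + k1 r^2 times it, then the intrinsics apply), "T" (4x4, takes a point from camera to world coordinates). Camera axes: x right, y down, z forward; pixel columns grow to the right and rows downward; lengths in m; the calibration is good to about 2 mm. A picture is of the moment at which its call begins. There is no depth.
- robot.hand_in(): hands the job in, once; it reports no verdict.
The state is a dict: "time": time; "qpos": joint angles; "qvel": joint speeds; "joint_efforts": joint torques, N m; "tool_pos": TCP position; "tool_rot": TCP orientation; "contact_force": force on the tool from outside, world axes, zero at the start; "torque": the same for the moment, N m; "opening": finger opening in m.
Only numpy, scipy, OpenCV 4.12 (cv2) and the standard library are available. Lean on these libraries where they do the work, as an engineer would, in place of code of your own. Each camera call takes 0.05 s, during which the arm holds its last target.

## Task

The small ubtan grinder's lid is kept in the latched wooden beauty case, away from the children: swing the brass latch down to its side, open the case wide by its brass ball pull and take the lid out. Set the lid on the grinder with its two pins in the collar's slots and press it fully home, then twist it clockwise to the half-way mark, well before the lock click, and finish while still gripping the lid and holding it there against the spring that would turn it back (the grinder pulses only while it is held). Never turn it into the lock click, and leave the mirror, comb, kajal pot and jewellery tray with its rings undisturbed.

Things in the scene. Friction and masses are not known exactly. Their poses are not given: they have to be found in the camera images.
- case: Wooden beauty case, 170 mm deep (x), 210 mm wide (y), 90 mm high with its lid shut, fixed to the table. Origin: centre of its underside; x points from its front (85 mm from the origin) to its hinges, z up. Walls and floor 8 mm thick, rim 80 mm above the table. The grinder lid stands inside.
- latch (a joint): Brass swing latch on the case front, rad. 0 = upright, its hook over the stem of the lid pull so the case lid cannot rise; grows as it swings down to the case's -y side, along the front face; clear of the stem from about 0.4; 1.57 = lying level; stop at 1.6. Moves with about 0.5 N at the pin and stays where left.
- latch_pin (a point): Middle of the latch's thumb pin: a round bar 8 mm thick sticking out level from the case front, from 11 to 36 mm in front of it, 70 mm from the latch's pivot; upright, it is 25 mm above the shut case's top. The ball of the lid pull lies below it (its top 21 mm under the pin's axis).
- latch_pivot (a point): Point on the latch's pivot axis (along the case's x), straight below the middle of the upright thumb pin, 45 mm above the table, 23 mm in front of the case front; fixed to the case.
- case_lid (a joint): Hinge of the case lid, rad. 0 = shut, grows as the front edge rises; fully open at the stop, 1.75. Stiff hinge: it stays where left and takes about 2 N at the pull, whose smooth ball is best held with a light grip (about 20 N) and turns in the fingers as the lid rises.
- lid_pull (a point): Centre of the ball of the brass pull on the middle of the case lid's front edge: a ball 18 mm in diameter, its centre 32 mm out from that edge on a thin stem (8 mm); 85 mm above the table when shut, 202 mm from the hinge axis.
- lid_hinge (a point): Middle of the case lid's hinge axis (along the case's y) at the rear top edge of the case, 80 mm above the table; fixed to the case.
- cap_grip (a point): Loose grinder lid (grey plastic, about 110 g): centre of the upright grip wing on its top, on the lid's axis, 52 mm above the lid's underside. Wing 56 mm long (this point's x), 16 mm thick (y), from 12 mm above this point down to the dome 12 mm below it (58 mm wide there). z up. The lid stands upright on the case floor; turned by half a turn it is the same.
- cap_pins (a point): Middle of the grinder lid's two bayonet pins, on its axis, 5 mm above its underside, 47 mm under cap_grip. Round pins 8 mm thick stick out of the lid's plug along this point's +x and -x (in line with the wing) to 34 mm from the axis. Plug 56 mm in diameter, 18 mm long, chamfered foot; above it a flange 76 mm in diameter.
- grinder: Grinder base, white, round, 92 mm wide and 100 mm high with an open collar (82 mm outside) on top, held to the table by its foot. Origin: centre of its underside, z up, x along the line of the collar's two slots. With the lid fully home its flange rests on the collar and cap_grip is 134 mm above this origin.
- collar (a point): Centre of the collar's top, 100 mm above the table; axes as the grinder's. The lip (bore 59 mm) has two slots 13 mm wide on the +x and -x side, where the lid's pins go in. Ribs on the outside, clockwise seen from above: a wide one at each slot, a short one 30 degrees on (half-way, 0.52 rad), a pair at 60 degrees (lock). Click plungers resist from 42 degrees; the click is passed at 52.
- switch_ring (a joint): Hidden spring switch ring in the collar that the lid's pins push round clockwise, rad. 0 = off; it starts to move at a twist of about 0.09 rad and then follows the lid (about 0.43 at half-way). Its spring (about 0.06 N m at first, 0.12 N m at half-way) turns the lid back when it is let go.
- mirror_mid (a point): Centre of a round mirror 136 mm in diameter held upright by a steel spring clip on a round foot, 225 mm high in all; a bystander.
- comb: Blue plastic comb, 180 by 35 by 4 mm, lying flat; origin at the centre of its underside; a bystander.
- kajal_pot: Small closed glass kajal pot with a steel cap, 40 mm wide, 36 mm high; origin at the centre of its underside; a bystander.
- tray: Round white ceramic jewellery tray, 104 mm wide, 16 mm high, with two rings in it; origin at the centre of its underside; a bystander.
- ring_a: Silver ring, 22 mm outside, lying flat in the tray; origin at the centre of its underside.
- ring_b: Second silver ring, 22 mm outside, lying flat in the tray; origin at the centre of its underside.
Things that resemble listed ones, but are neither listed nor needed, are in the scene too. Of the things like the grinder, leave any that is purple; of the rest the larger one is meant.

How it is judged:
By the outcome, as a careful person would: the job done as asked, in the order asked, and still so for the second after the job is handed in, while the arm keeps its last pose, push and grip.
It also fails if it takes over 64 s, if anything falls off the work surface, if the arm or the gripper's body presses on something with over 40 N, if the wrist force passes 120 N, or if a joint passes its speed limit or range.

## Working session

There is one attempt and no reset: what is moved stays moved. The work goes in short steps, Python scripts to look and compute and a tool call to move; the robot and the scene stay as the last step left them, time stands still between calls to the robot, and variables do not carry over. Pictures are saved under pics/ and viewed, and the job is handed in when it is done.

Besides the shell and the picture viewer there is one more tool, called after "Request:" as a command line: name --argument value ..., lists and objects as JSON in quotes. jog_arm: Moves the arm, as the interface text tells. Its arguments: {"type":"object","properties":{"plan":{"type":"array"},"newtons":{"type":"number"}},"required":["plan"]}

```bash
ls; mkdir -p pics; python3 - <<'E'
from cell import observe, cams, robot
import cv2
s=observe(); print(s)
for n in ("side","top"):
    c=cams.read_camera(n); print(n,c["fov_y"],c["cx"],c["cy"],c["k1"],c["T"])
    cv2.imwrite(f"pics/{n}0.png",c["image"][:,:,::-1])
E
```

```text
pics
{'time': 0.0, 'qpos': array([-1.32000831e+00,  3.42717897e-01,  1.52500965e+00, -3.44047293e-05,
        1.27538300e+00, -1.46040736e-01]), 'qvel': array([ 2.44211565e-04,  1.49761887e-04,  2.65120171e-04, -5.16425549e-04,
        1.99372936e-03,  5.10256210e-05]), 'joint_efforts': array([-1.01857040e-03, -4.31249356e+01, -2.44216096e+01,  7.16721453e-02,
        5.60266385e-02, -1.13849144e-04]), 'tool_pos': array([ 0.20280065, -0.48381432,  0.22605003]), 'tool_rot': array([3.01722264, 1.56927807, 1.84326511]), 'contact_force': array([1.22980288, 0.70734551, 0.15822797]), 'torque': array([-0.02604992,  0.03303128, -0.00285863]), 'opening': 0.09160943325482261}
side 42.582506946775915 274.3591834970719 208.3854540641512 -0.18802074732184246 [[-0.99992641  0.0046782   0.01119289  0.53364995]
 [-0.00373258  0.75924848 -0.65079015  0.80977264]
 [-0.01154271 -0.65078404 -0.75917515  1.19040214]
 [ 0.          0.          0.          1.        ]]
top 49.97404745404097 273.920453851342 208.98261297128278 -0.030418820009168488 [[ 0.02805615 -0.99470605  0.09885715  0.46958071]
 [-0.99960328 -0.02767364  0.00523864 -0.1224385 ]
 [-0.00247517 -0.09896491 -0.99508785  1.0537948 ]
 [ 0.          0.          0.          1.        ]]
```

View pics/side0.png

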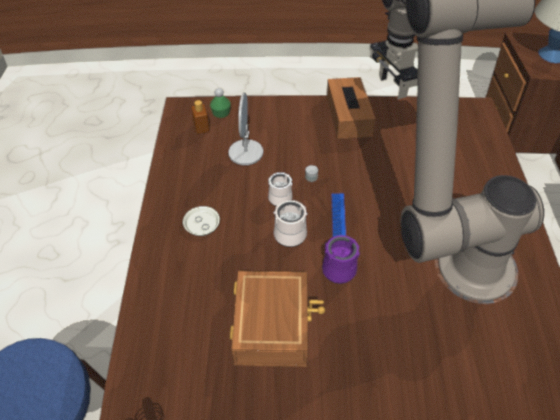

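View pics/top0.png

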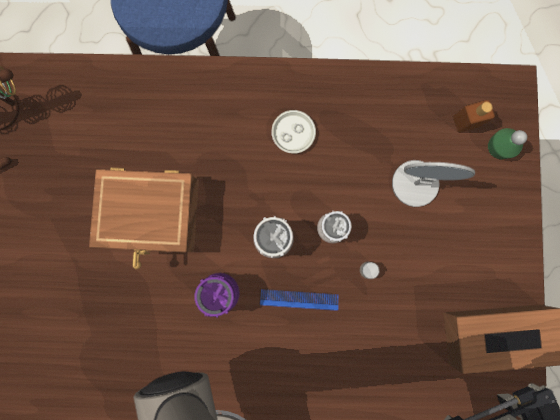

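```bash
cat > h.py <<'E'
import numpy as np, cv2
from scipy.optimize import least_squares
from scipy.spatial.transform import Rotation as R
from cell import observe, cams, robot
def cam(n):
    c=cams.read_camera(n); H=c["image"].shape[0]
    f=H/2/np.tan(np.radians(c["fov_y"])/2)
    c["K"]=np.array([[f,0,c["cx"]],[0,f,c["cy"]],[0,0,1]]); c["D"]=np.array([c["k1"],0,0,0.])
    return c
def proj(c,P):
    Ti=np.linalg.inv(c["T"]); 
    return cv2.projectPoints(np.asarray(P,float).reshape(-1,1,3),cv2.Rodrigues(Ti[:3,:3])[0],Ti[:3,3],c["K"],c["D"])[0].reshape(-1,2)
def onplane(c,uv,z):
    p=cv2.undistortPoints(np.array(uv,float).reshape(-1,1,2),c["K"],c["D"]).reshape(-1,2)
    d=np.c_[p,np.ones(len(p))]@c["T"][:3,:3].T; o=c["T"][:3,3]
    return o+d*((z-o[2])/d[:,2])[:,None]
def crop(c,name,u0,v0,w,h,s):
    im=c["image"][v0:v0+h,u0:u0+w,::-1]
    cv2.imwrite("pics/"+name,cv2.resize(im,None,fx=s,fy=s,interpolation=cv2.INTER_CUBIC))
E
python3 - <<'E'
from h import *
t=cam("top"); s=cam("side")
crop(t,"t1.png",80,150,130,130,6)
crop(t,"t2.png",180,190,190,140,4)
crop(s,"s1.png",215,255,130,120,6)
crop(s,"s2.png",250,160,130,130,6)
crop(s,"s2.png",250,160,130,130,4)
E
```

```text
(no output)
```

View pics/t1.png

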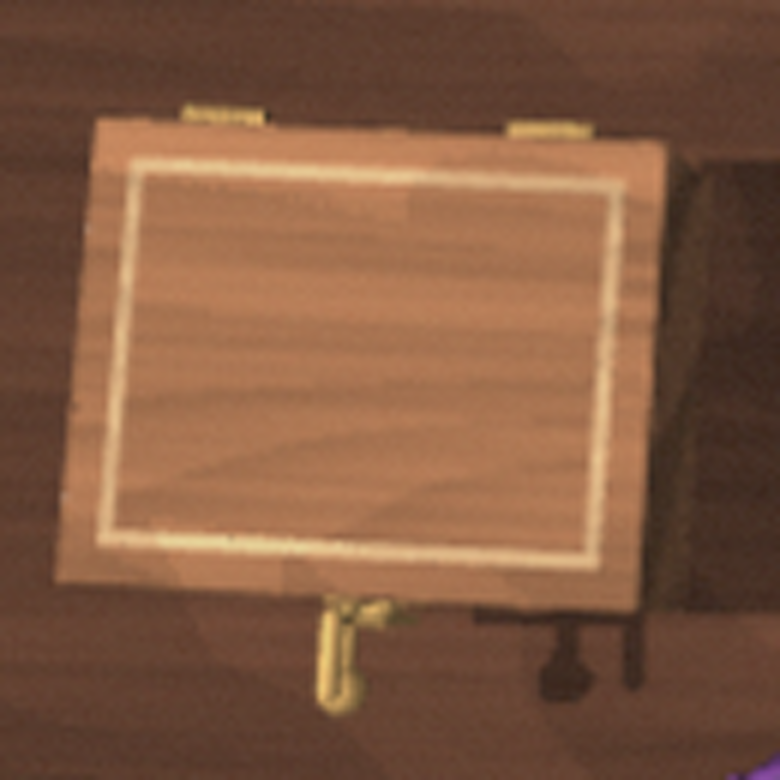

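View pics/t2.png

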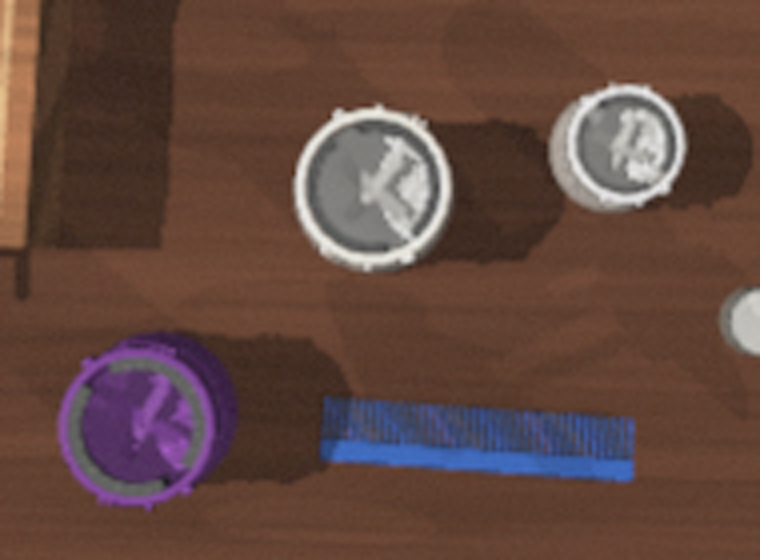

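View pics/s1.png

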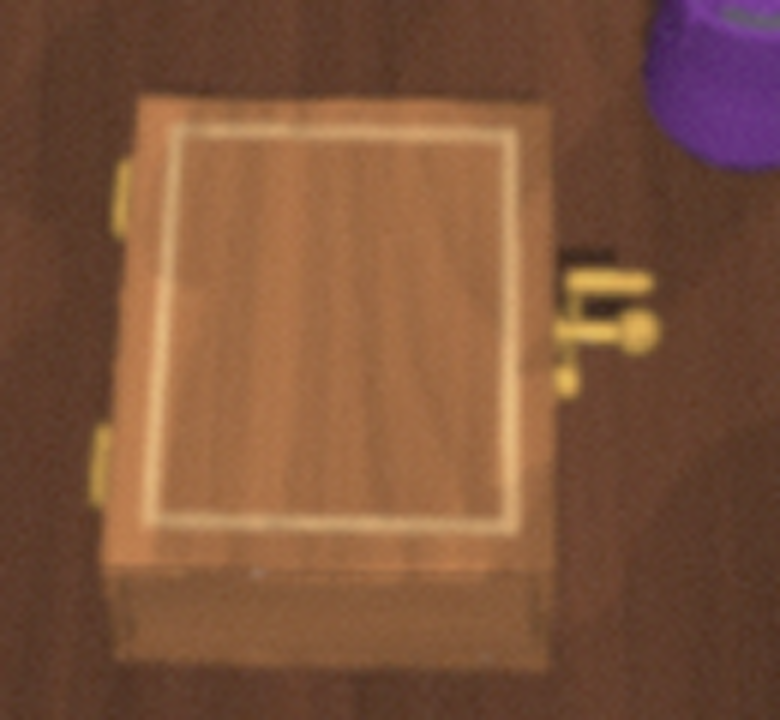

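View pics/s2.png

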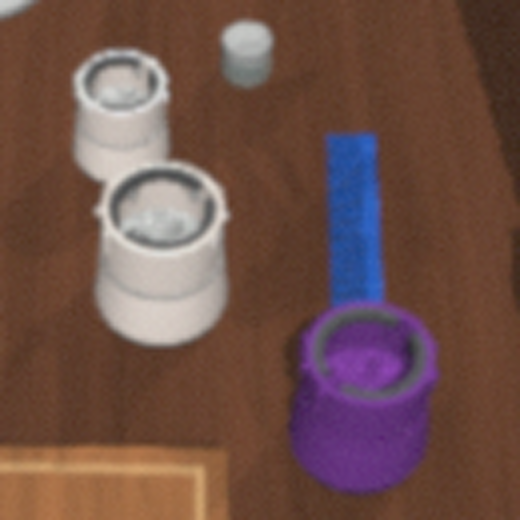

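```bash
python3 - <<'E'
from h import *
t=cam("top"); s=cam("side")
f=lambda L,u0,v0,k:np.array([[u0+(x+.5)/k-.5,v0+(y+.5)/k-.5] for x,y in L])
tp=f([(97,118),(667,142),(638,612),(57,582)],80,150,6)
sp=f([(103,568),(138,95),(552,103),(552,578)],215,255,6)
# case-frame order: rear(+x) left(+y)...
TL=np.array([[.085,.105,.09],[.085,-.105,.09],[-.085,-.105,.09],[-.085,.105,.09]])
def W(p,L): 
    c,sn=np.cos(p[2]),np.sin(p[2]); return np.c_[p[0]+c*L[:,0]-sn*L[:,1],p[1]+sn*L[:,0]+c*L[:,1],L[:,2]]
res=lambda p,a,b:np.r_[a*(proj(t,W(p,TL))-tp).ravel(),b*(proj(s,W(p,TL))-sp).ravel()]
for a,b in((1,0),(0,1),(1,1)):
    o=least_squares(res,[.55,.2,0],args=(a,b)); print(a,b,o.x,np.round(o.fun,2))
p=o.x
L=np.array([[-.085-.032,0,.085],[-.085-.0235,0,.115],[-.085-.023,0,.045]])
print(W(p,L)); print(proj(t,W(p,L)),proj(s,W(p,L)))
np.save("case.npy",p)
# ball/ pin seen
print("side ball", f([(638,330)],215,255,6),"pin",f([(610,281)],215,255,6))
print(onplane(t,f([(372,185)],180,190,4),.1))
E
```

```text
1 0 [ 0.55549506  0.17085741 -0.01800247] [-0.28 -0.36  0.42 -0.16  0.16  0.09 -0.31  0.4   0.   -0.    0.   -0.
  0.   -0.    0.   -0.  ]
0 1 [ 0.55744767  0.1751385  -0.02516313] [-0.   -0.   -0.   -0.   -0.   -0.   -0.   -0.   -0.82 -0.37 -0.12  0.43
  0.16  0.33  0.78 -0.34]
1 1 [ 0.55644904  0.17258723 -0.02133233] [-0.89 -0.96 -0.23 -0.45 -0.77 -0.22 -1.19 -0.24 -0.15 -1.27  0.16 -0.32
  0.37 -0.65  1.38 -1.52]
[[0.43947566 0.17508292 0.085     ]
 [0.44797373 0.17490161 0.115     ]
 [0.44847361 0.17489095 0.045     ]]
[[135.89037347 263.84418082]
 [131.78321444 260.05108979]
 [141.69082977 259.40266118]] [[321.04569895 309.64331834]
 [318.10204544 303.06645725]
 [316.33489222 317.93877603]]
side ball [[320.91666667 309.58333333]] pin [[316.25       301.41666667]]
[[ 0.50712924 -0.11628216  0.1       ]]
```

```bash
python3 - <<'E'
from h import *
t=cam("top"); s=cam("side")
crop(t,"g1.png",250,212,48,48,12)
crop(s,"g2.png",270,196,44,52,12)
# rectified top view of plane z=.1 
def rect(c,cen,half,z,n):
    g=np.linspace(-half,half,n); X,Y=np.meshgrid(g,g)
    # image up=+x, left=+y
    P=np.c_[(cen[0]-Y.ravel()),(cen[1]-X.ravel()),np.full(X.size,z)]
    m=proj(c,P).astype(np.float32).reshape(n,n,2)
    return cv2.remap(c["image"],m[...,0],m[...,1],cv2.INTER_CUBIC)[:,:,::-1]
a=rect(t,(.507,-.116),.06,.1,390); b=rect(s,(.507,-.116),.06,.1,390)
cv2.imwrite("pics/g3.png",np.hstack([a,b]))
E
```

```text
(no output)
```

View pics/g1.png

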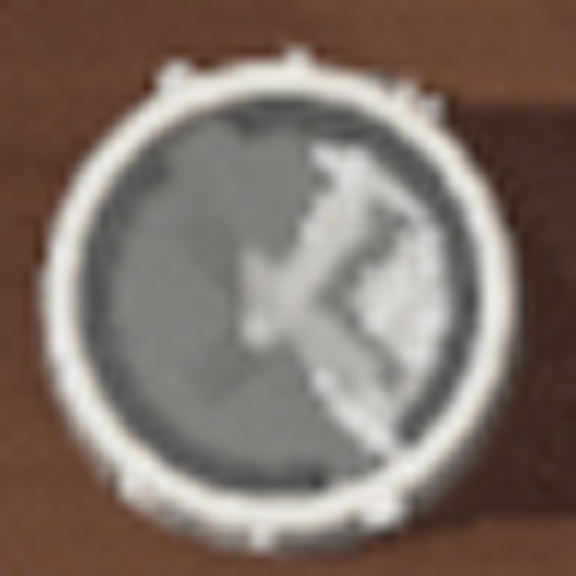

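View pics/g2.png

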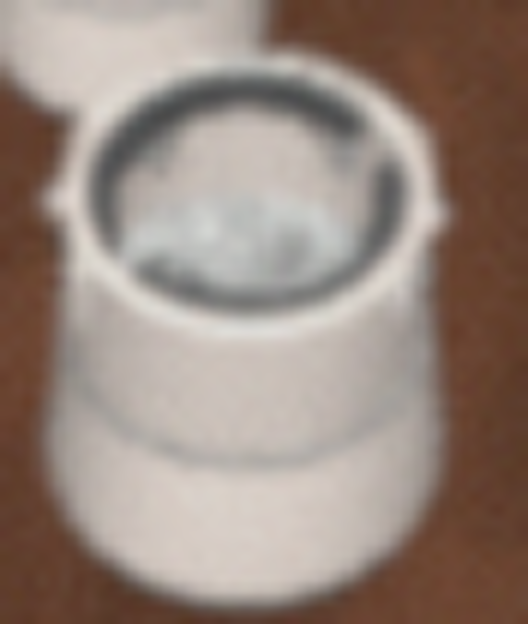

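View pics/g3.png

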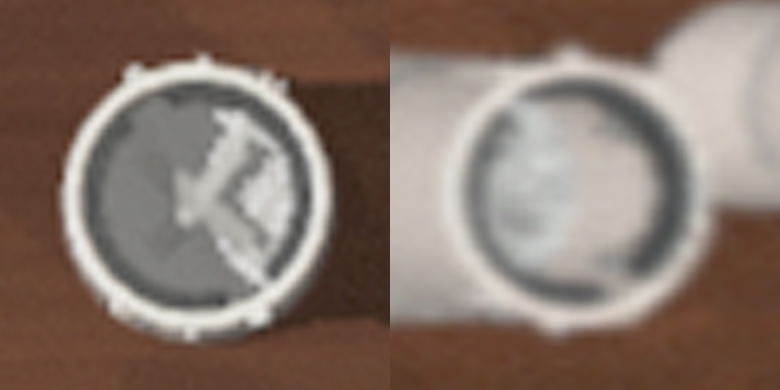

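```bash
python3 - <<'E'
from h import *
from scipy.ndimage import map_coordinates, gaussian_filter1d
t=cam("top"); s=cam("side")
def circ(c,cen,r,z,th): return proj(c,np.c_[cen[0]+r*np.cos(th),cen[1]+r*np.sin(th),np.full(len(th),z)])
th=np.radians(np.arange(0,360,1.))
for n,c,rs in (("top",t,(.025,.05)),("side",s,(.025,.05))):
    g=c["image"].astype(float).mean(2)
    # fit centre: inner lip edge (dark->white going outward near r=.0295..)
    cen=np.array([.507,-.116])
    for it in range(5):
        rr=np.linspace(.024,.036,49); E=[]
        for a in th:
            uv=proj(c,np.c_[cen[0]+rr*np.cos(a),cen[1]+rr*np.sin(a),np.full(len(rr),.1)])
            v=gaussian_filter1d(map_coordinates(g,[uv[:,1],uv[:,0]],order=1),2)
            k=np.argmax(np.gradient(v)); E.append((rr[k],np.gradient(v)[k]))
        E=np.array(E); ok=E[:,1]>2; ok&=abs(E[:,0]-np.median(E[ok,0]))<.002
        A=np.c_[np.cos(th),np.sin(th),np.ones(360)][ok]
        x=np.linalg.lstsq(A,E[ok,0],rcond=None)[0]; cen=cen+x[:2]
    print(n,cen,x,ok.sum())
    if n=="top":
        prof=0
        for r in np.linspace(.0425,.046,8):
            uv=circ(c,cen,r,.097,th); prof=prof+map_coordinates(g,[uv[:,1],uv[:,0]],order=1)/8
        p=gaussian_filter1d(prof,1.5,mode="wrap")
        pk=[(i,round(p[i])) for i in range(360) if p[i]>p[i-1] and p[i]>=p[(i+1)%360] and p[i]>np.median(p)+8]
        print(pk)
E
```

```text
top [ 0.50677889 -0.11653339] [-1.77918381e-05 -6.30209812e-05  3.50645351e-02] 358
[(27, 154), (109, 91), (126, 108), (145, 151), (170, 122), (177, 145), (195, 95), (208, 150), (219, 89), (323, 117), (329, 124), (357, 111)]
side [ 0.50782144 -0.11361537] [5.73603416e-05 1.21598559e-04 3.46537563e-02] 355
```

```bash
cat >> h.py <<'E'
def Rt(rpy): return R.from_euler('xyz',rpy).as_matrix()
def down(yz):
    # tool pointing down, tool z horizontal at world angle yz (rad)
    x=np.array([0,0,-1.]); z=np.array([np.cos(yz),np.sin(yz),0]); return np.c_[x,np.cross(z,x),z]
def cmd(): 
    d=np.load("cmd.npz"); return d["p"],d["R"]
def setcmd(p,Rm): np.savez("cmd.npz",p=p,R=Rm)
def rows(targets):
    """targets: list of (pos, R) -> relative rows; prints"""
    p,R0=cmd()
    for P,Q in targets:
        d=R0.T@(np.asarray(P)-p)*100; a=np.degrees(R.from_matrix(R0.T@Q).as_rotvec())
        print(np.round(a,1).tolist(),np.round(d,2).tolist())
def apply(a,d):
    """update commanded pose by last row given (deg, cm)"""
    p,R0=cmd(); setcmd(p+R0@(np.array(d)/100),R0@R.from_rotvec(np.radians(a)).as_matrix())
def st():
    s=observe(); p,R0=cmd(); Q=Rt(s["tool_rot"])
    print("t",round(s["time"],2),"pos",np.round(s["tool_pos"],4),"F",np.round(s["contact_force"],1),"M",np.round(s["torque"],2),"op",round(s["opening"]*1000,1))
    print(" pos-cmd mm",np.round((s["tool_pos"]-p)*1000,1),"rot err deg",np.round(np.degrees(R.from_matrix(R0.T@Q).as_rotvec()),1),"toolx",np.round(Q[:,0],3),"zang",round(np.degrees(np.arctan2(Q[1,2],Q[0,2])),1),"q",np.round(s["qpos"],2))
    return s
E
python3 - <<'E'
from h import *
s=observe(); setcmd(s["tool_pos"],Rt(s["tool_rot"])); print(Rt(s["tool_rot"]).round(3)); st()
for zdeg in (89,-91): rows([((.40,-.20,.25),down(np.radians(zdeg))),((.443,.215,.20),down(np.radians(zdeg)))])
E
```

```text
[[-0.     0.922  0.387]
 [-0.     0.387 -0.922]
 [-1.    -0.     0.   ]]
t 0.5 pos [ 0.2029 -0.4842  0.2267] F [ 0.  -0.7  1.5] M [ 0.02 -0.01  0.01] op 92.1
 pos-cmd mm [0. 0. 0.] rot err deg [0. 0. 0.] toolx [-0. -0. -1.] zang -67.3 q [-1.32  0.34  1.52 -0.    1.28 -0.15]
[-156.3, -0.0, 0.0] [-2.33, 29.16, -18.59]
[-156.3, -0.0, 0.0] [2.67, 49.17, -55.21]
[23.7, 0.0, 0.0] [-2.33, 29.16, -18.59]
[23.7, 0.0, 0.0] [2.67, 49.17, -55.21]
```

Request:
jog_arm --plan '[23.7,0,0,-2.3,29.2,-18.6,-1,23.7,0,0,-2.3,29.2,-18.6,-1,23.7,0,0,-2.3,29.2,-18.6,-1,23.7,0,0,-2.3,29.2,-18.6,-1,23.7,0,0,-2.3,29.2,-18.6,-1,23.7,0,0,-2.3,29.2,-18.6,-1,23.7,0,0,-2.3,29.2,-18.6,-1,23.7,0,0,2.7,49.2,-55.2,-1,23.7,0,0,2.7,49.2,-55.2,-1,23.7,0,0,2.7,49.2,-55.2,-1]' --newtons 20

```text
time: 1.5
tool_pos: [0.4149, -0.0514, 0.2318]
tool_rot: [1.266, 1.57, -0.321]
contact_force: [-0.1, -0.7, -0.3]
opening: 0.0165
```

```bash
python3 - <<'E'
from h import *
s=observe(); setcmd(s["tool_pos"],Rt(s["tool_rot"])); st(); print(s["qvel"].round(2))
rows([((.443,.215,.18),down(np.radians(-91.2)))])
E
```

```text
t 1.5 pos [ 0.4149 -0.0514  0.2318] F [-0.1 -0.7 -0.3] M [ 0.03 -0.05  0.03] op 16.5
 pos-cmd mm [0. 0. 0.] rot err deg [0. 0. 0.] toolx [ 0.001 -0.    -1.   ] zang -91.0 q [-0.31  0.14  1.78 -0.    1.22  1.28]
[ 1.16 -0.01  0.18  0.   -0.18  1.16]
[0.2, 0.0, -0.0] [5.18, 2.35, -26.69]
```

Request:
jog_arm --plan '[0,0,0,1,1,-5,-1,0,0,0,2,1.5,-10,-1,0,0,0,3,2,-15,-1,0,0,0,4,2.3,-20,-1,0,0,0,4.8,2.3,-23.5,-1,0,0,0,4.8,2.3,-24,-1,0,0,0,4.8,2.3,-24,-1,0,0,0,4.8,2.3,-24,-1]'

```text
time: 2.3
tool_pos: [0.4421, 0.1855, 0.184]
tool_rot: [0.587, 1.57, -1.001]
contact_force: [-0.7, 0.3, 0.4]
opening: 0.0001
```

```bash
python3 - <<'E'
from h import *
s=observe(); setcmd(s["tool_pos"],Rt(s["tool_rot"])); st(); print(s["qvel"].round(3))
t=cam("top"); S=cam("side")
print(proj(t,[s["tool_pos"]]),proj(S,[s["tool_pos"]]))
crop(t,"t3.png",80,190,120,100,6); crop(S,"s3.png",240,220,130,120,6)
E
```

```text
t 2.3 pos [0.4421 0.1855 0.184 ] F [-0.7  0.3  0.4] M [ 0.01 -0.05  0.01] op 0.1
 pos-cmd mm [0. 0. 0.] rot err deg [0. 0. 0.] toolx [ 0. -0. -1.] zang -91.0 q [ 0.24  0.3   1.71 -0.    1.13  1.83]
[-0.022 -0.009  0.001  0.002 -0.     0.004]
[[114.85859339 263.44918751]] [[322.70037095 291.08116439]]
```

View pics/s3.png

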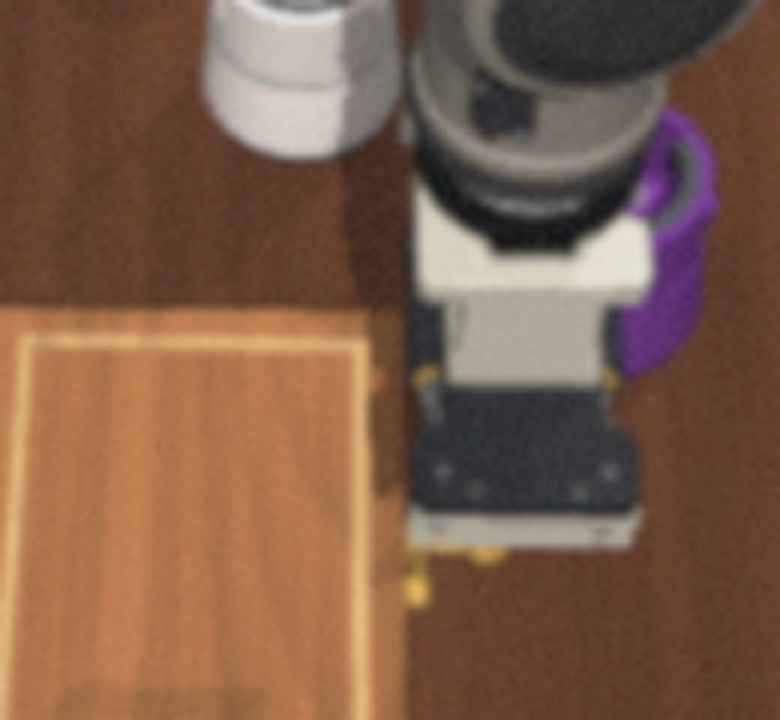

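View pics/t3.png

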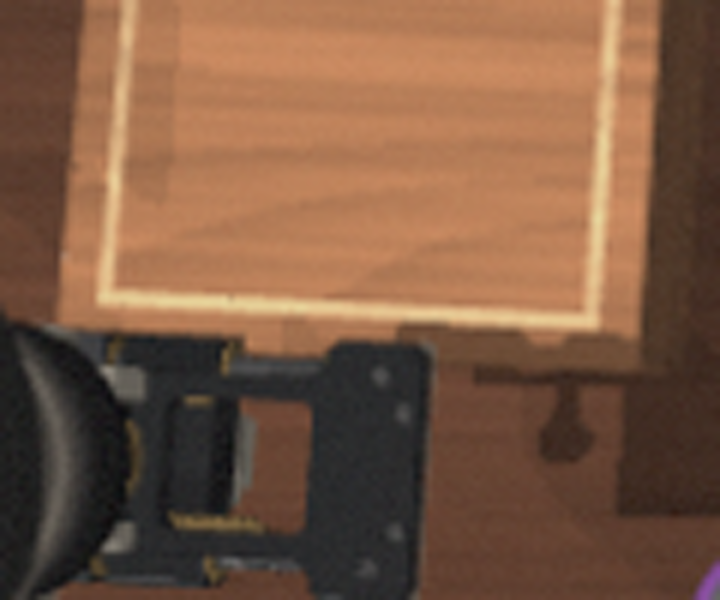

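Request:
jog_arm --plan '[0,0,0,0,0,-2,-1,0,0,0,0,0,-3.8,-1,0,0,0,2,0,-3.8,-1,0,0,0,5,0,-3.8,-1,0,0,0,7.5,0,-3.8,-1,0,0,0,7.7,0,-3.8,-1,0,0,0,7.7,0,-3.8,-1]'

```text
time: 3.1
tool_pos: [0.4429, 0.2234, 0.1072]
tool_rot: [-0.91, 1.57, -2.499]
contact_force: [0.2, -0.5, -0.8]
opening: 0.0006
```

```bash
python3 - <<'E'
from h import *
s=observe(); apply([0,0,0],[7.7,0,-3.8]); st()
E
```

```text
t 3.1 pos [0.4429 0.2234 0.1072] F [ 0.2 -0.5 -0.8] M [ 0.06  0.01 -0.01] op 0.6
 pos-cmd mm [ 0.2 -0.1  0.2] rot err deg [ 0.1  0.  -0. ] toolx [-0. -0. -1.] zang -91.1 q [ 0.31  0.42  1.77 -0.    0.95  1.9 ]
```

Request:
jog_arm --plan '[0,0,0,0.2,0,1.8,-1,0,0,0,0.2,0,2.8,-1,0,0,0,0.2,0,3.8,-1,0,0,0,0.2,0,5,-1,0,0,0,0.2,0,6.2,-1,0,0,0,0.2,0,7.4,-1,0,0,0,0.2,0,8.4,-1]'

```text
time: 3.8
tool_pos: [0.4411, 0.1391, 0.1049]
tool_rot: [0.468, 1.571, -1.12]
contact_force: [-0.2, -0.2, 0.3]
opening: 0.0006
```

```bash
python3 - <<'E'
from h import *
apply([0,0,0],[.2,0,8.4]); st()
S=cam("side"); crop(S,"s4.png",240,240,130,120,5)
E
```

```text
t 3.8 pos [0.4411 0.1391 0.1049] F [-0.2 -0.2  0.3] M [ 0.08  0.03 -0.03] op 0.6
 pos-cmd mm [-0.2 -0.4 -0.1] rot err deg [ 0.  0. -0.] toolx [ 0. -0. -1.] zang -91.0 q [ 0.14  0.38  1.86 -0.    0.91  1.73]
```

View pics/s4.png

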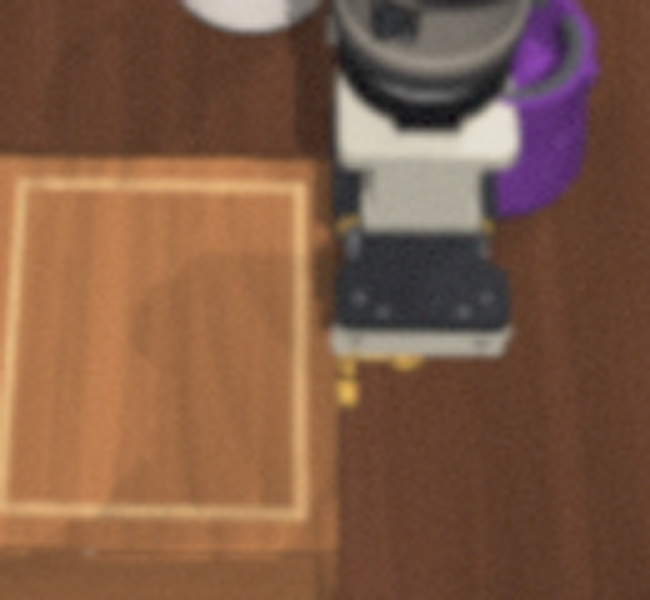

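Request:
jog_arm --plan '[0,0,0,0.2,0.1,0.9,-1,0,0,0,1.2,0.1,1.9,-1,0,0,0,2.4,0.1,2.6,-1,0,0,0,3.7,0.1,3.1,-1,0,0,0,5.0,0.1,3.4,-1,0,0,0,5.4,0.1,3.4,-1]'

```text
time: 4.45
tool_pos: [0.4406, 0.1054, 0.0491]
tool_rot: [-1.429, 1.568, -3.017]
contact_force: [0.5, -0.1, 0.9]
opening: 0.0004
```

```bash
python3 - <<'E'
from h import *
apply([0,0,0],[5.4,.1,3.4]); st()
E
```

```text
t 4.45 pos [0.4406 0.1054 0.0491] F [ 0.5 -0.1  0.9] M [-0.04  0.03 -0.02] op 0.4
 pos-cmd mm [-1.2  0.  -1.9] rot err deg [ 0.   0.  -0.2] toolx [-0.003 -0.    -1.   ] zang -91.0 q [ 0.07  0.46  1.94 -0.    0.75  1.65]
```

Request:
jog_arm --plan '[0,0,0,-3,0,0,-1,0,0,0,-7,0,0,-0.1,0,0,0,-10,0,5,-0.1,0,0,0,-12,0,10,-0.1,0,0,0,-12,0,10,-0.1,0,0,0,-12,0,10,-0.1]'

```text
time: 5.05
tool_pos: [0.4403, 0.0048, 0.1714]
tool_rot: [1.402, 1.569, -0.188]
contact_force: [-0.3, 1.0, 0.8]
opening: 0.0358
```

```bash
python3 - <<'E'
from h import *
apply([0,0,0],[-12,0,10]); st()
S=cam("side"); crop(S,"s5.png",240,240,130,120,5)
S=cam("top"); crop(S,"t5.png",80,180,130,120,5)
E
```

```text
t 5.05 pos [0.4403 0.0048 0.1714] F [-0.3  1.   0.8] M [ 0.01  0.03 -0.05] op 35.8
 pos-cmd mm [ 0.3 -0.7  0.3] rot err deg [0.2 0.  0.1] toolx [ 0.002 -0.    -1.   ] zang -91.1 q [-0.16  0.25  1.83 -0.    1.06  1.43]
```

View pics/s5.png

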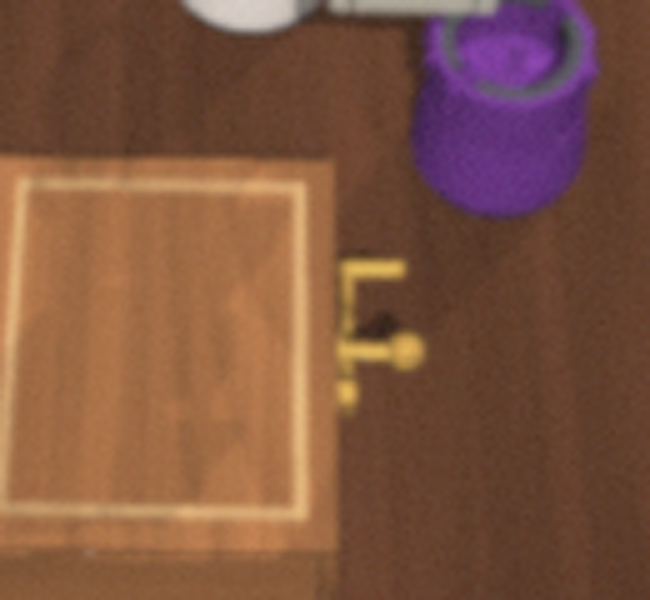

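View pics/t5.png

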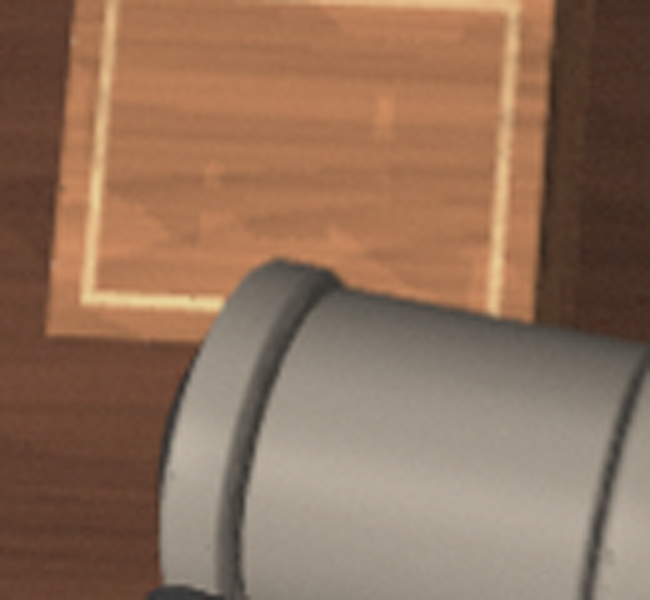

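```bash
python3 - <<'E'
from h import *
c=np.load("case.npy"); S=cam("side")
for th in (1.2,1.4,1.5,1.6):
    L=np.array([-.085-.0235,-.07*np.sin(th),.045+.07*np.cos(th)])
    print(th,proj(S,[[c[0]+np.cos(c[2])*L[0]-np.sin(c[2])*L[1],c[1]+np.sin(c[2])*L[0]+np.cos(c[2])*L[1],L[2]]]))
rows([((.4395,.175,.15),down(np.radians(-91.2))),((.4395,.175,.064),down(np.radians(-91.2)))])
E
```

```text
1.2 [[316.49736276 289.26951179]]
1.4 [[316.18731087 290.88986554]]
1.5 [[316.0391442  292.08762527]]
1.6 [[315.89722861 293.5250844 ]]
[0.2, 0.0, -0.0] [2.1, -0.34, -16.95]
[0.2, 0.0, -0.0] [10.7, -0.34, -16.95]
```

Request:
jog_arm --plan '[0,0,0,1,-0.3,-5,0,0,0,0,2,-0.3,-10,0,0,0,0,2,-0.3,-15,0,0,0,0,3,-0.3,-17,0,0,0,0,7,-0.3,-17,0,0,0,0,10,-0.3,-17,0,0,0,0,10.5,-0.3,-17,0,0,0,0,10.5,-0.3,-17,-1,0,0,0,10.5,-0.3,-17,-1,0,0,0,10.5,-0.3,-17,-1]' --newtons 20

```text
time: 6.2
tool_pos: [0.4407, 0.1765, 0.0672]
tool_rot: [1.788, 1.568, 0.2]
contact_force: [0.5, 0.5, 0.5]
opening: 0.0263
```

```bash
python3 - <<'E'
from h import *
apply([0,0,0],[10.5,-.3,-17]); st()
S=cam("side"); crop(S,"s6.png",240,240,130,120,5)
E
```

```text
t 6.2 pos [0.4407 0.1765 0.0672] F [0.5 0.5 0.5] M [ 0.06  0.02 -0.03] op 26.3
 pos-cmd mm [0.8 1.  1.1] rot err deg [-0.   0.1  0.1] toolx [ 0.003  0.001 -1.   ] zang -91.0 q [ 0.22  0.45  1.87 -0.    0.82  1.81]
```

View pics/s6.png

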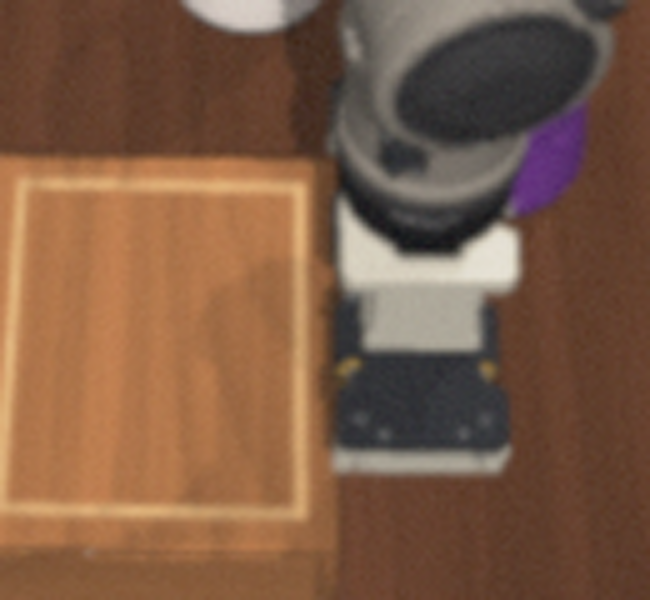

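Fingers still closing (26 mm); I let them close on the 18 mm ball.

Request:
jog_arm --plan '[0,0,0,0,0,0,-1,0,0,0,0,0,0,-1,0,0,0,0,0,0,-1]' --newtons 20

```text
time: 6.55
tool_pos: [0.4405, 0.1756, 0.0668]
tool_rot: [1.238, 1.569, -0.349]
contact_force: [-1.4, -5.4, 5.8]
opening: 0.0162
```

```bash
python3 - <<'E'
from h import *
st()
# arc targets
c=np.load("case.npy"); u=np.array([np.cos(c[2]),np.sin(c[2]),0])
p,R0=cmd(); al0=np.arctan2(.005,.202); r=.202
b0=-r*np.cos(al0)*u+np.array([0,0,r*np.sin(al0)])
T=[]
for th in np.arange(.1,1.76,.11):
    b=-r*np.cos(al0+th)*u+np.array([0,0,r*np.sin(al0+th)])
    T.append((p+b-b0,R0)); 
rows(T)
E
```

```text
t 6.55 pos [0.4405 0.1756 0.0668] F [-1.4 -5.4  5.8] M [-0.87  0.04  0.03] op 16.2
 pos-cmd mm [0.6 0.1 0.8] rot err deg [-0.  -0.   0.1] toolx [ 0.002 -0.001 -1.   ] zang -91.0 q [ 0.22  0.45  1.87 -0.    0.82  1.81]
[0.0, 0.0, 0.0] [-2.01, 0.15, 0.0]
[0.0, 0.0, 0.0] [-4.2, 0.55, 0.0]
[0.0, 0.0, 0.0] [-6.33, 1.18, 0.01]
[0.0, 0.0, 0.0] [-8.37, 2.05, 0.01]
[0.0, 0.0, 0.0] [-10.31, 3.13, 0.02]
[0.0, 0.0, 0.0] [-12.12, 4.42, 0.02]
[0.0, 0.0, 0.0] [-13.77, 5.91, 0.03]
[0.0, 0.0, 0.0] [-15.25, 7.56, 0.04]
[0.0, 0.0, 0.0] [-16.55, 9.37, 0.05]
[0.0, 0.0, 0.0] [-17.63, 11.3, 0.06]
[0.0, 0.0, 0.0] [-18.5, 13.35, 0.07]
[0.0, 0.0, 0.0] [-19.14, 15.48, 0.08]
[0.0, 0.0, 0.0] [-19.53, 17.66, 0.08]
[0.0, 0.0, 0.0] [-19.69, 19.88, 0.09]
[0.0, 0.0, 0.0] [-19.6, 22.09, 0.1]
[0.0, 0.0, 0.0] [-19.27, 24.29, 0.11]
```

Request:
jog_arm --plan '[0,0,0,-0.5,0,0,-1,0,0,0,-1,0.1,0,-1,0,0,0,-1.5,0.1,0,-1,0,0,0,-2,0.2,0,-1]' --newtons 20

```text
time: 6.95
tool_pos: [0.4418, 0.1755, 0.0861]
tool_rot: [0.076, 1.57, -1.512]
contact_force: [0.6, -4.8, -2.8]
opening: 0.0163
```

```bash
python3 - <<'E'
from h import *
apply([0,0,0],[-2,.2,0]);st()
S=cam("side"); crop(S,"s7.png",215,240,130,120,5)
E
```

```text
t 6.95 pos [0.4418 0.1755 0.0861] F [ 0.6 -4.8 -2.8] M [-0.77 -0.08  0.  ] op 16.3
 pos-cmd mm [-0.1  0.1  0.1] rot err deg [-0. -0. -0.] toolx [ 0.    -0.001 -1.   ] zang -91.0 q [ 0.22  0.42  1.84 -0.    0.87  1.81]
```

View pics/s7.png

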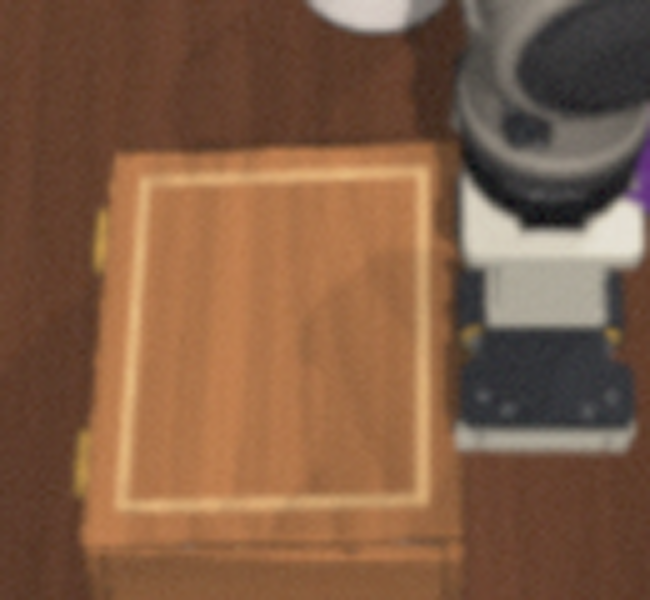

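Request:
jog_arm --plan '[0,0,0,-2.2,0.4,0.1,-1,0,0,0,-4.3,1.0,0.1,-1,0,0,0,-6.4,1.85,0.1,-1,0,0,0,-8.3,2.9,0.1,-1,0,0,0,-10.1,4.2,0.1,-1,0,0,0,-11.8,5.7,0.1,-1,0,0,0,-13.25,7.4,0.1,-1,0,0,0,-14.55,9.2,0.1,-1]' --newtons 20

```text
time: 7.8
tool_pos: [0.533, 0.1735, 0.2324]
tool_rot: [-1.36, 1.569, -2.948]
contact_force: [0.3, -1.7, -3.2]
opening: 0.0159
```

```bash
python3 - <<'E'
from h import *
apply([0,0,0],[-14.55,9.2,.1]);st()
S=cam("side"); crop(S,"s8.png",200,200,150,150,4)
E
```

```text
t 7.8 pos [0.533  0.1735 0.2324] F [ 0.3 -1.7 -3.2] M [-0.33  0.16  0.  ] op 15.9
 pos-cmd mm [-0.8  0.5  0.9] rot err deg [-0.   0.  -0.1] toolx [-0.002 -0.    -1.   ] zang -91.0 q [ 0.18  0.4   1.41 -0.    1.33  1.77]
```

View pics/s8.png

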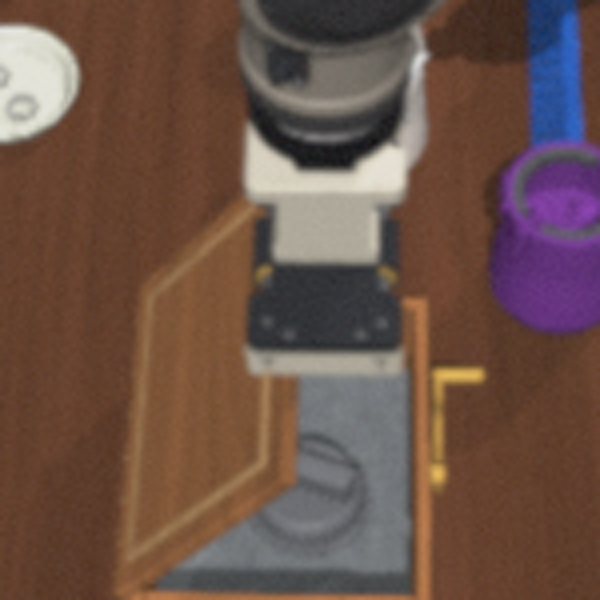

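Request:
jog_arm --plan '[0,0,0,-1.1,1.9,0.1,-1,0,0,0,-1.95,3.95,0.1,-1,0,0,0,-2.6,6.1,0.1,-1,0,0,0,-3.0,8.25,0.1,-1,0,0,0,-3.15,10.4,0.1,-1,0,0,0,-3.05,12.5,0.1,-1,0,0,0,-2.8,14.4,0.1,-1,0,0,0,-2.8,14.4,0.1,-1]' --newtons 20

```text
time: 8.65
tool_pos: [0.6803, 0.1704, 0.2605]
tool_rot: [1.828, 1.565, 0.24]
contact_force: [2.3, -1.3, 7.7]
opening: 0.0166
```

```bash
python3 - <<'E'
from h import *
apply([0,0,0],[-2.8,14.4,.1]);st()
S=cam("side"); crop(S,"s9.png",200,200,150,150,4)
E
```

```text
t 8.65 pos [0.6803 0.1704 0.2605] F [ 2.3 -1.3  7.7] M [-0.07 -0.33 -0.  ] op 16.6
 pos-cmd mm [2.5 0.8 0.9] rot err deg [0.  0.1 0.3] toolx [ 0.006  0.001 -1.   ] zang -91.0 q [0.14 0.67 0.88 0.   1.58 1.72]
```

View pics/s9.png

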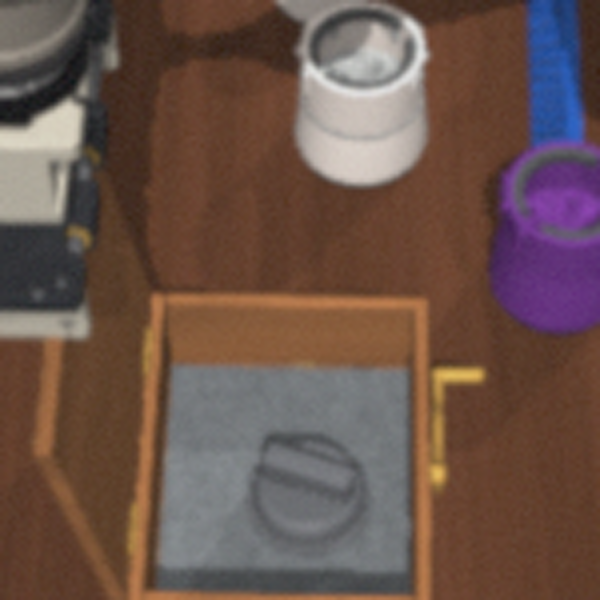

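Request:
jog_arm --plan '[0,0,0,-0.1,0,0,0,0,0,0,-0.1,0,0,0,0,0,0,-0.1,0,0,0,0,0,0,-4,0,0,0,0,0,0,-6,-4,0,0,0,0,0,-6,-9,5,0,0,0,0,-6,-14,10,0,0,0,0,-6,-19,14,0,0,0,0,-6,-22,15,0,0,0,0,-6,-22,15,0]'

```text
time: 9.7
tool_pos: [0.4523, 0.023, 0.3192]
tool_rot: [-1.245, 1.57, -2.833]
contact_force: [0.5, -0.4, 0.6]
opening: 0.0455
```

```bash
python3 - <<'E'
from h import *
apply([0,0,0],[-6,-22,15]);st()
S=cam("side"); crop(S,"s10.png",220,255,110,110,6)
T=cam("top"); crop(T,"t10.png",80,150,110,110,6)
E
```

```text
t 9.7 pos [0.4523 0.023  0.3192] F [ 0.5 -0.4  0.6] M [0.02 0.04 0.05] op 45.5
 pos-cmd mm [-2.9 -0.3 -0.4] rot err deg [ 0.  0. -0.] toolx [-0.001 -0.    -1.   ] zang -91.0 q [-0.12  0.15  1.53 -0.    1.47  1.47]
```

View pics/s10.png

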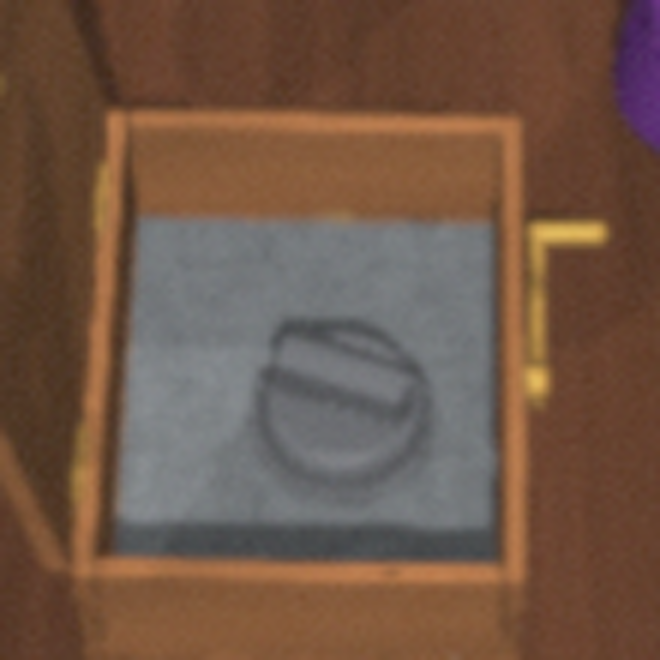

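View pics/t10.png

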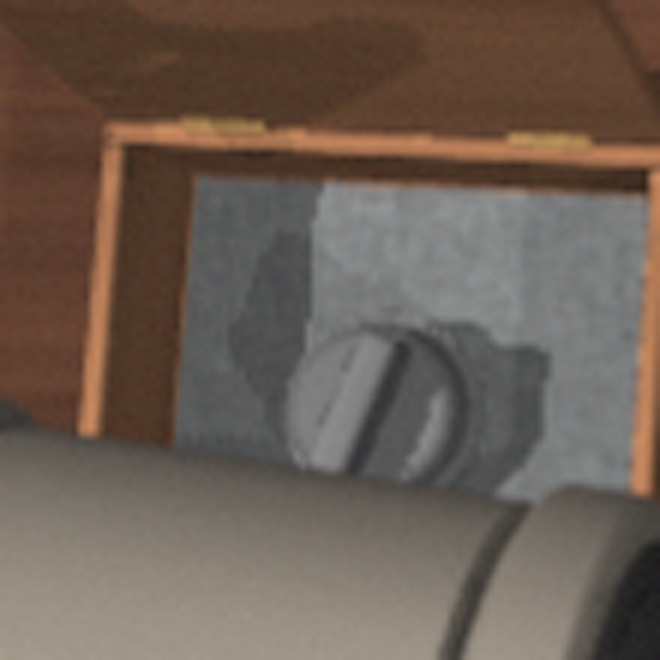

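Request:
jog_arm --plan '[8,0,0,0,0,5,0,16,0,0,0,0,10,0,16,0,0,0,0,13,0,16,0,0,0,0,13,0]'

```text
time: 10.2
tool_pos: [0.4534, -0.1088, 0.3189]
tool_rot: [-0.168, 1.57, -2.039]
contact_force: [0.4, 0.4, -0.5]
opening: 0.046
```

```bash
python3 - <<'E'
from h import *
apply([16,0,0],[0,0,13]);st()
S=cam("side"); crop(S,"s11.png",250,300,60,45,12)
T=cam("top"); crop(T,"t11.png",115,190,60,60,12); crop(T,"t11b.png",60,120,160,160,5)
E
```

```text
t 10.2 pos [ 0.4534 -0.1088  0.3189] F [ 0.4  0.4 -0.5] M [ 0.05  0.04 -0.06] op 46.0
 pos-cmd mm [ 0.4 -2.2 -0.8] rot err deg [ 0.2 -0.  -0. ] toolx [-0.    -0.001 -1.   ] zang -107.2 q [-0.4   0.17  1.5  -0.    1.47  1.47]
```

View pics/s11.png

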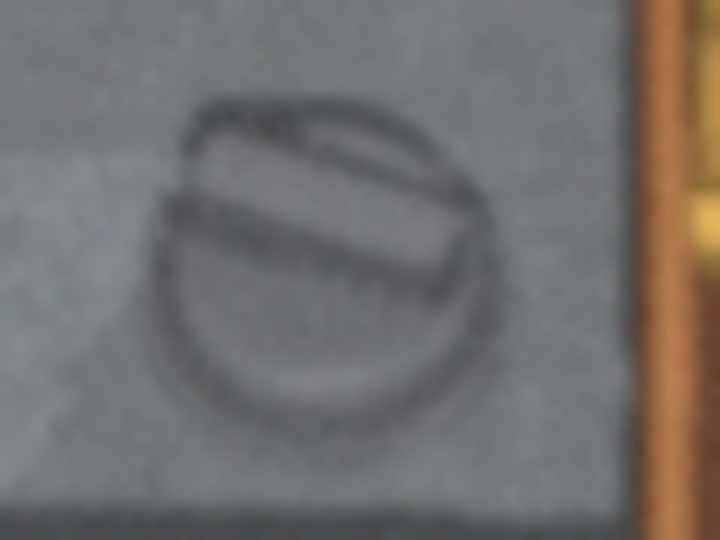

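View pics/t11.png

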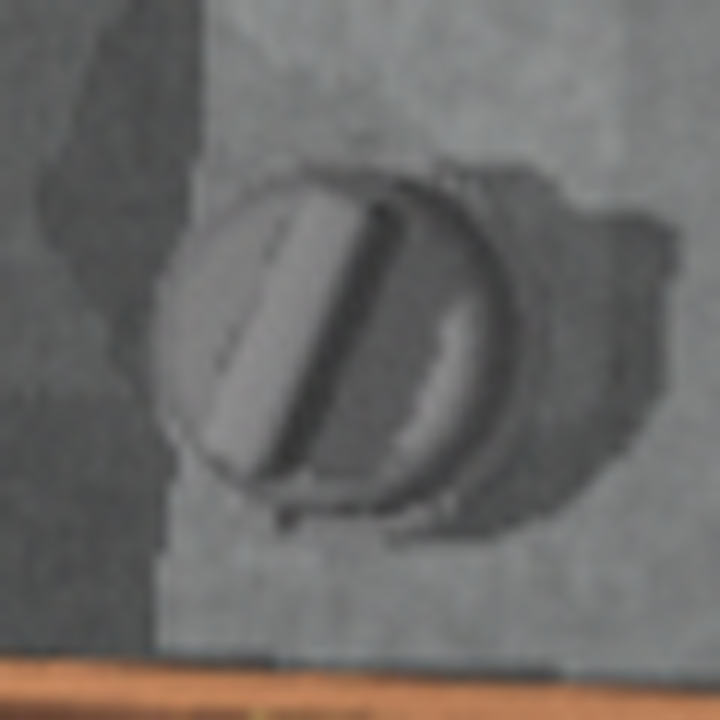

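View pics/t11b.png

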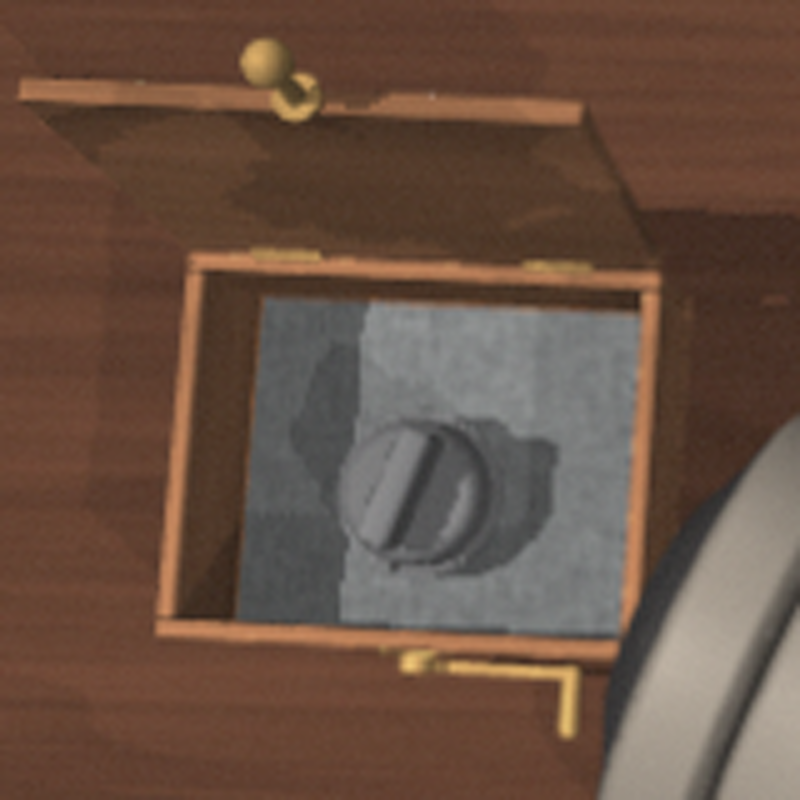

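```bash
cat > ov.py <<'E'
from h import *
import sys
def circ3(x,y,z,r,n=72):
    a=np.linspace(0,2*np.pi,n); return np.c_[x+r*np.cos(a),y+r*np.sin(a),np.full(n,z)]
def overlay(c,name,u0,v0,w,h,k,curves,contrast=1.0):
    im=c["image"][v0:v0+h,u0:u0+w,::-1].astype(float)
    if contrast!=1: 
        im=np.clip((im-np.median(im))*contrast+110,0,255)
    im=cv2.resize(im.astype(np.uint8),None,fx=k,fy=k,interpolation=cv2.INTER_CUBIC)
    for P,col in curves:
        q=((proj(c,P)-[u0,v0]+.5)*k-.5).round().astype(int)
        cv2.polylines(im,[q.reshape(-1,1,2)],False,col,1)
    cv2.imwrite("pics/"+name,im)
def capcurves(x,y,a,z0):
    # z0 underside height; a = wing angle
    C=[(circ3(x,y,z0+.018,.038),(0,255,0)),(circ3(x,y,z0+.024,.038),(0,255,0)),(circ3(x,y,z0+.040,.029),(255,255,0))]
    u=np.array([np.cos(a),np.sin(a)]); v=np.array([-u[1],u[0]])
    for z,col in((z0+.064,(0,0,255)),(z0+.040,(255,0,255))):
        P=np.array([[*(np.array([x,y])+sx*.028*u+sy*.008*v),z] for sx,sy in((1,1),(1,-1),(-1,-1),(-1,1),(1,1))]); C.append((P,col))
    return C
E
python3 - <<'E'
from ov import *
T=cam("top");S=cam("side")
x,y=onplane(T,[[115+(286+.5)/12-.5,190+(330+.5)/12-.5]],.072)[0][:2]; print(x,y)
ls=onplane(S,[[250+(325)/12,300+(205)/12]],.072)[0]; print(ls)
C=capcurves(x,y,np.radians(-18),.008)
overlay(T,"t12.png",115,190,60,60,12,C,1.8)
overlay(S,"s12.png",250,300,60,45,12,capcurves(ls[0],ls[1],np.radians(-18),.008),1.8)
E
```

```text
0.5410923450093807 0.17942122220756354
[0.54249315 0.18698523 0.072     ]
```

View pics/t12.png

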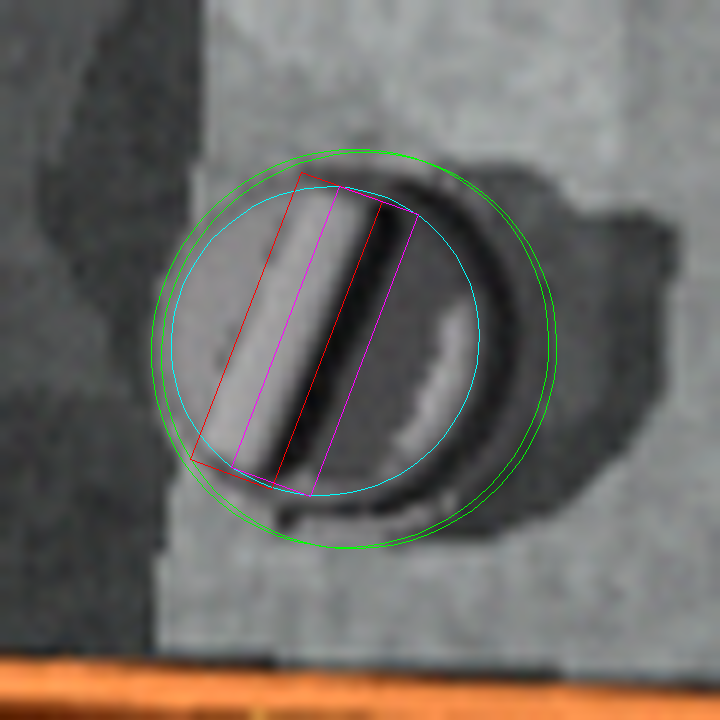

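View pics/s12.png

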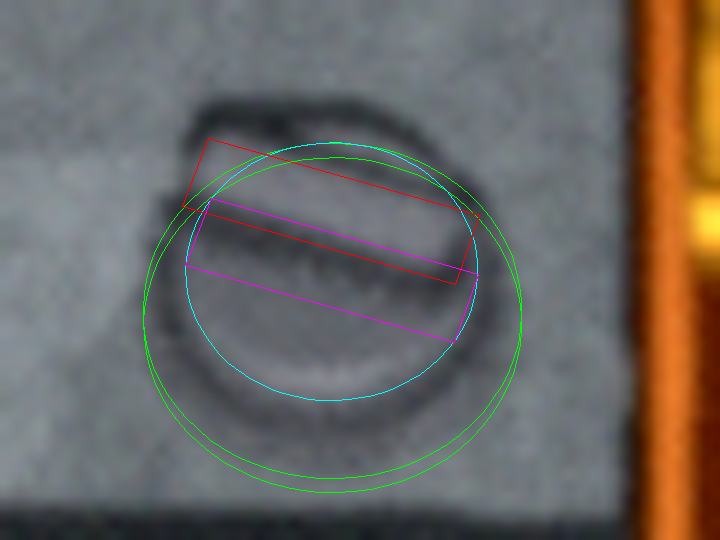

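```bash
python3 - <<'E'
from h import *
Q=down(np.radians(-108.5))
rows([((.5415,.1815,.25),Q),((.5415,.1815,.085),Q),((.5415,.1815,.052),Q)])
E
```

```text
[1.5, 0.0, -0.0] [6.96, 0.04, -30.15]
[1.5, 0.0, -0.0] [23.46, 0.04, -30.15]
[1.5, 0.0, -0.0] [26.76, 0.04, -30.15]
```

Request:
jog_arm --plan '[1.5,0,0,1,0,-4,0,1.5,0,0,2,0,-9,0,1.5,0,0,3,0,-14,0,1.5,0,0,4,0,-19,0,1.5,0,0,5,0,-24,0,1.5,0,0,7,0,-28,0,1.5,0,0,10,0,-30,0,1.5,0,0,14.5,0,-30.1,0,1.5,0,0,19,0,-30.1,0,1.5,0,0,22,0,-30.1,0]'

```text
time: 11.4
tool_pos: [0.5387, 0.1838, 0.0962]
tool_rot: [-1.113, 1.567, -3.003]
contact_force: [0.3, -0.2, 0.0]
opening: 0.0457
```

```bash
python3 - <<'E'
from ov import *
apply([1.5,0,0],[22,0,-30.1]);st()
S=cam("side");crop(S,"s13.png",230,260,100,90,7)
T=cam("top");crop(T,"t13.png",80,150,130,130,5)
E
```

```text
t 11.4 pos [0.5387 0.1838 0.0962] F [ 0.3 -0.2  0. ] M [ 0.04  0.06 -0.02] op 45.7
 pos-cmd mm [-2.3  2.7 -3.3] rot err deg [-0.2 -0.1 -0.2] toolx [-0.004 -0.001 -1.   ] zang -108.3 q [0.19 0.55 1.57 0.   1.02 2.08]
```

View pics/s13.png

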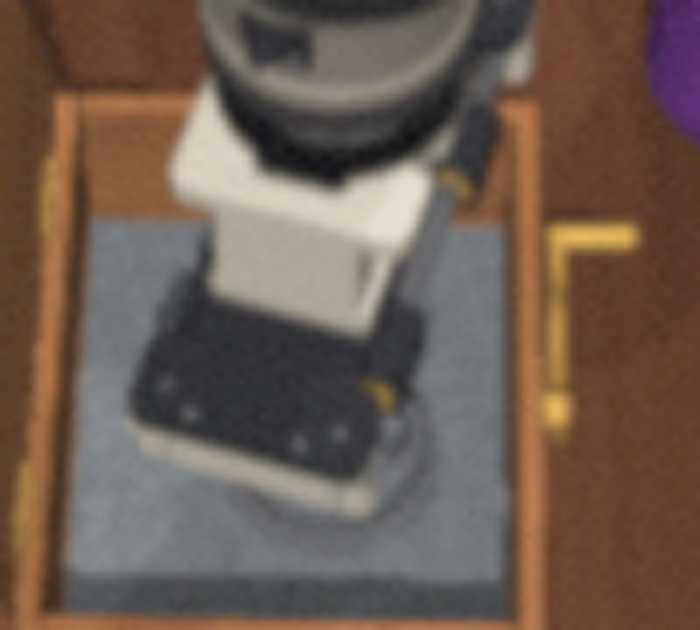

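View pics/t13.png

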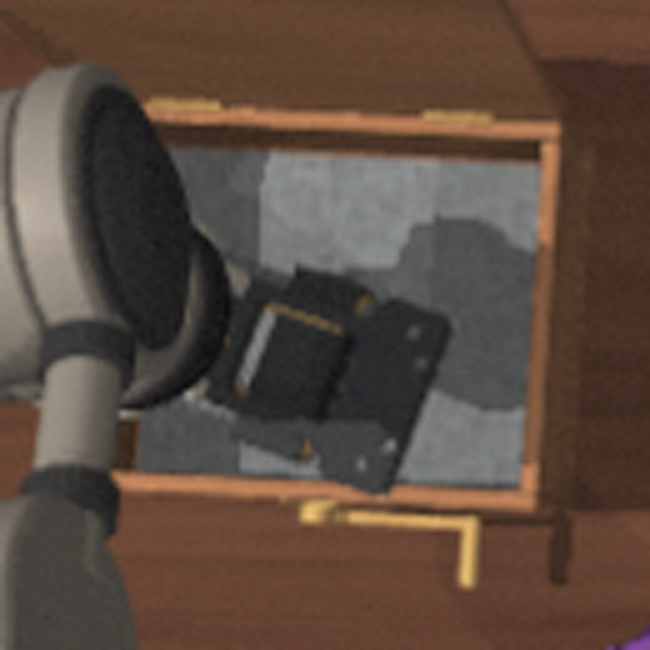

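Request:
jog_arm --plan '[0,0,0,2,0,0,0,0,0,0,3.5,0,0,0,0,0,0,4.5,0,0,0,0,0,0,4.7,0,0,0,0,0,0,4.7,0,0,0]'

```text
time: 12.0
tool_pos: [0.5413, 0.1823, 0.0533]
tool_rot: [2.046, 1.569, 0.153]
contact_force: [-0.1, -0.5, -0.3]
opening: 0.0461
```

```bash
python3 - <<'E'
from ov import *
apply([0,0,0],[4.7,0,0]);st()
E
```

```text
t 12.0 pos [0.5413 0.1823 0.0533] F [-0.1 -0.5 -0.3] M [0.08 0.01 0.02] op 46.1
 pos-cmd mm [0.3 1.2 0.7] rot err deg [-0.   0.1  0. ] toolx [ 0.001  0.    -1.   ] zang -108.4 q [ 0.19  0.61  1.61 -0.    0.92  2.08]
```

Close on the wing.

Request:
jog_arm --plan '[0,0,0,0.1,0,0,-1,0,0,0,0.1,0,0,-1,0,0,0,0.1,0,0,-1,0,0,0,0.1,0,0,-1,0,0,0,0.1,0,0,-1,0,0,0,0.1,0,0,-1,0,0,0,0.1,0,0,-1]' --newtons 30

```text
time: 12.7
tool_pos: [0.5409, 0.1819, 0.0514]
tool_rot: [1.802, 1.571, -0.091]
contact_force: [-1.2, 0.4, 0.7]
opening: 0.0158
```

```bash
python3 - <<'E'
from ov import *
apply([0,0,0],[.1,0,0]);st()
E
```

```text
t 12.7 pos [0.5409 0.1819 0.0514] F [-1.2  0.4  0.7] M [0.09 0.04 0.03] op 15.8
 pos-cmd mm [-0.1  0.8 -0.1] rot err deg [-0.  0. -0.] toolx [ 0. -0. -1.] zang -108.5 q [ 0.19  0.61  1.61 -0.    0.92  2.08]
```

```bash
python3 - <<'E'
from h import *
Q0=down(np.radians(-108.5));Q=down(np.radians(-63))
rows([((.541,.181,.19),Q0),((.527,.06,.20),down(np.radians(-85))),((.5073,-.1155,.185),Q)])
E
```

```text
[0.0, 0.0, -0.0] [-13.84, 0.01, 0.01]
[-23.5, 0.0, -0.0] [-14.84, 2.52, 11.93]
[-45.5, 0.0, -0.0] [-13.33, 6.21, 29.2]
```

Request:
jog_arm --plan '[0,0,0,-0.8,0,0,-1,0,0,0,-3,0,0,-1,0,0,0,-6.5,0,0,-1,0,0,0,-10,0,0,-1,0,0,0,-13,0,0.5,-1,-5,0,0,-14,0.5,3,-1,-10,0,0,-14.5,1.5,6.5,-1,-16,0,0,-14.8,2.2,10,-1,-23,0,0,-14.8,2.9,13.5,-1,-30,0,0,-14.5,3.6,17,-1]' --newtons 40

```text
time: 13.7
tool_pos: [0.521, 0.0079, 0.1973]
tool_rot: [1.116, 1.569, -0.249]
contact_force: [0.2, 0.1, -0.4]
opening: 0.0158
```

```bash
python3 - <<'E'
from ov import *
apply([-30,0,0],[-14.5,3.6,17]);st()
Q=down(np.radians(-63))
rows([((.5073,-.1155,.19),Q)])
E
```

```text
t 13.7 pos [0.521  0.0079 0.1973] F [ 0.2  0.1 -0.4] M [-0.04 -0.    0.06] op 15.8
 pos-cmd mm [-0.3 -0.6  0.7] rot err deg [-0.3 -0.   0.1] toolx [ 0.001 -0.    -1.   ] zang -78.2 q [-0.13  0.36  1.58 -0.    1.2   1.23]
[-15.5, 0.0, -0.0] [0.67, -3.84, 11.87]
```

Request:
jog_arm --plan '[-5,0,0,0.2,-1.3,4,-1,-10,0,0,0.4,-2.6,8,-1,-15.5,0,0,0.6,-3.5,11,-1,-15.5,0,0,0.6,-3.8,11.8,-1,-15.5,0,0,0.6,-3.8,11.8,-1]'

```text
time: 14.2
tool_pos: [0.5073, -0.1148, 0.1906]
tool_rot: [2.308, 1.571, 1.205]
contact_force: [0.8, 0.5, -0.5]
opening: 0.0158
```

```bash
python3 - <<'E'
from ov import *
apply([-15.5,0,0],[.6,-3.8,11.8]);s=st()
S=cam("side");T=cam("top")
p=s["tool_pos"]; a=np.radians(27); z0=p[2]-.0434
C=capcurves(p[0],p[1],a,z0)
overlay(S,"s14.png",260,160,70,85,9,C,1.3); crop(S,"s14b.png",260,160,70,85,9)
overlay(T,"t14.png",230,190,110,100,7,C); 
E
```

```text
t 14.2 pos [ 0.5073 -0.1148  0.1906] F [ 0.8  0.5 -0.5] M [0.03 0.01 0.02] op 15.8
 pos-cmd mm [-0.3 -0.1 -0.1] rot err deg [0.2 0.  0. ] toolx [ 0.  0. -1.] zang -63.2 q [-0.37  0.37  1.59  0.    1.18  0.73]
```

View pics/s14.png

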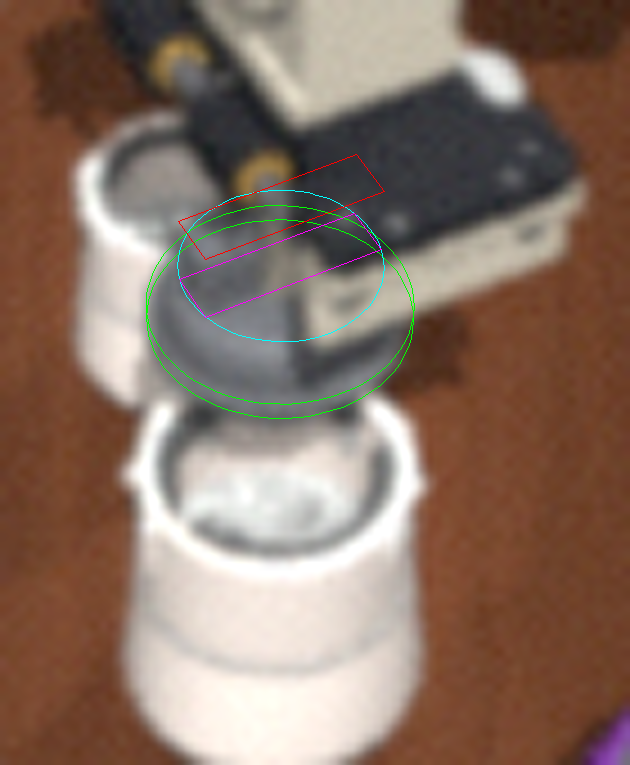

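View pics/s14b.png

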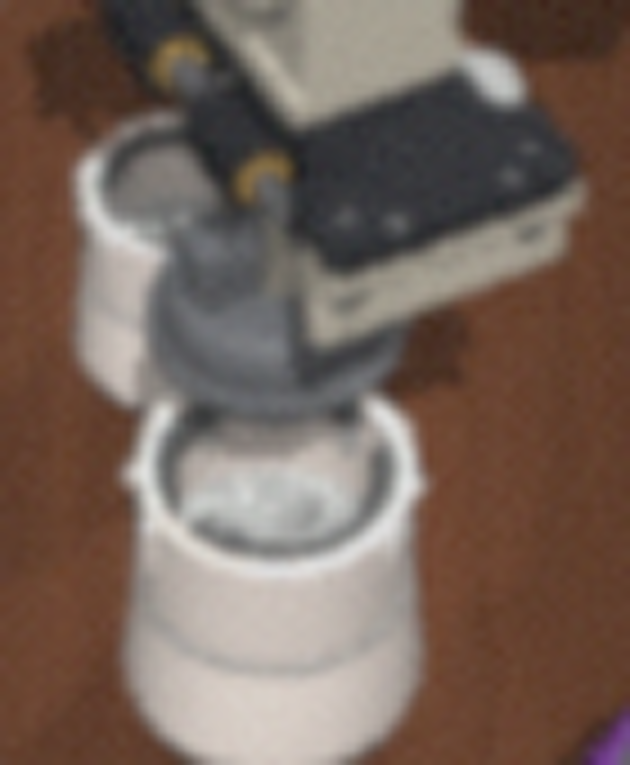

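View pics/t14.png

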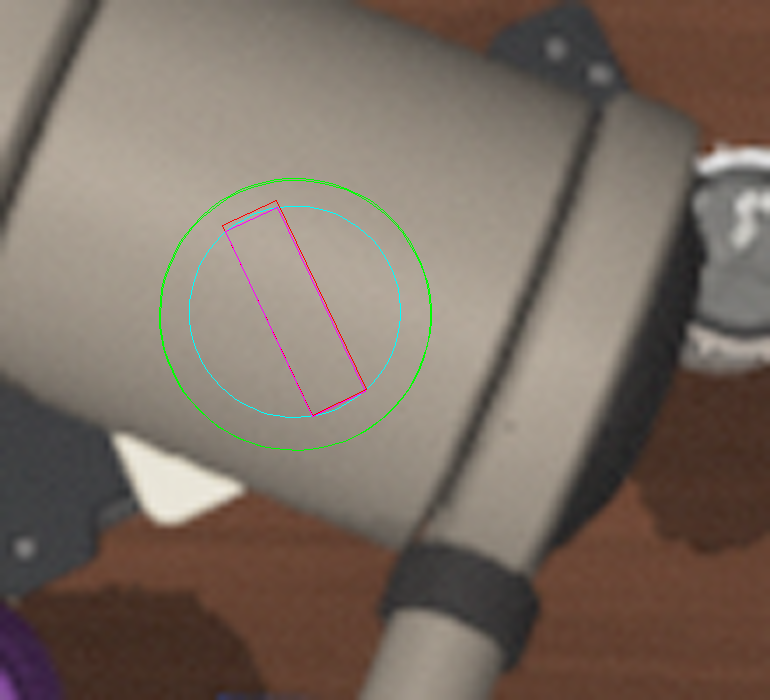

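```bash
python3 - <<'E'
from ov import *
S=cam("side"); s=observe()
p=s["tool_pos"]; z0=p[2]-.0434
def low(x,y,z,r): 
    a=np.radians(np.linspace(-10,190,80)); return np.c_[x+r*np.cos(a),y+r*np.sin(a),np.full(80,z)]
def pins(x,y,a,z):
    C=[]
    for sg in(1,-1):
        u=sg*np.array([np.cos(a),np.sin(a)]); e=np.array([x,y])+.034*u
        v=np.array([-u[1],u[0]]); th=np.linspace(0,2*np.pi,30)
        C.append(np.c_[e[0]+.004*np.cos(th)*v[0],e[1]+.004*np.cos(th)*v[1],z+.004*np.sin(th)])
    return C
for k,(dx,dy) in enumerate(((.0005,0),(.0005,.003))):
    x,y=p[0]+dx,p[1]+dy; C=[(low(x,y,z0+.018,.038),(0,255,0)),(low(x,y,z0+.024,.038),(0,255,0)),(low(x,y,z0,.028),(255,255,0))]
    C+=[(q,(0,0,255)) for q in pins(x,y,np.radians(27),z0+.005)]
    C+=[(circ3(.5078,-.1136,.1,.041),(255,0,0)),(circ3(.5078,-.1136,.1,.0295),(255,0,0))]
    overlay(S,f"s15_{k}.png",272,180,40,45,13,C,1.2)
a=cv2.imread("pics/s15_0.png");b=cv2.imread("pics/s15_1.png"); 
crop(S,"s15_2.png",272,180,40,45,13)
cv2.imwrite("pics/s15.png",np.hstack([a[:,:390],b[:,:390]])[:, :])
E
```

```text
(no output)
```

View pics/s15_0.png

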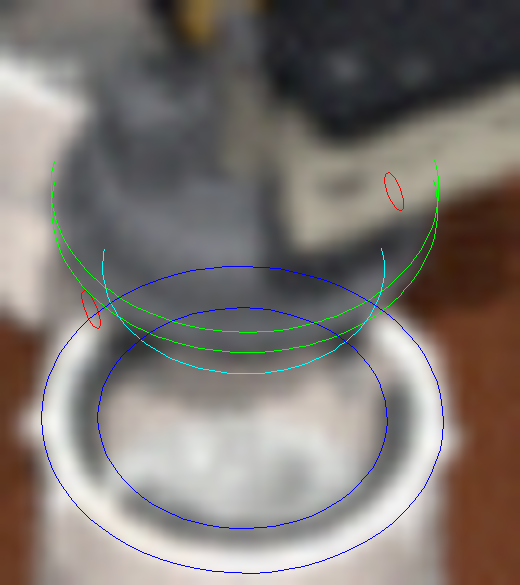

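View pics/s15_2.png

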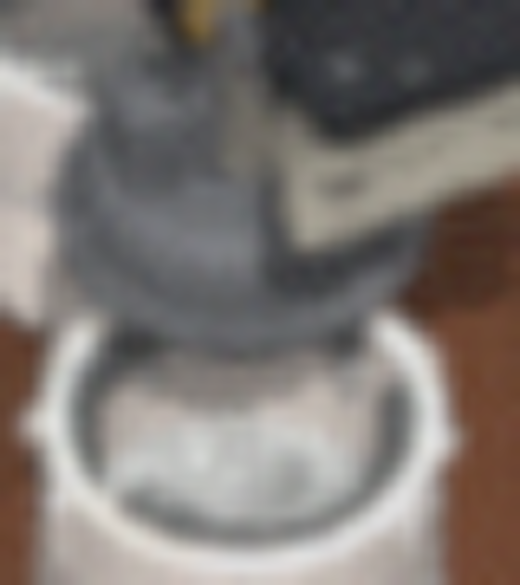

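```bash
python3 - <<'E'
from h import *
Q=down(np.radians(-63))
rows([((.5072,-.114,.150),Q)])
E
```

```text
[0.0, 0.0, -0.0] [4.07, -0.0, -0.08]
```

Request:
jog_arm --plan '[0,0,0,1.5,0,-0.1,-1,0,0,0,3,0,-0.1,-1,0,0,0,4,0,-0.1,-1,0,0,0,4,0,-0.1,-1]'

```text
time: 14.75
tool_pos: [0.5064, -0.1118, 0.1492]
tool_rot: [-2.421, 1.568, 2.764]
contact_force: [0.0, 0.5, -1.1]
opening: 0.0156
```

```bash
python3 - <<'E'
from ov import *
apply([0,0,0],[4,0,-.1]);s=st()
S=cam("side"); p=s["tool_pos"]; z0=p[2]-.0434
x,y=p[0]+.0005,p[1]
C=[(circ3(x,y,z0+.018,.038),(0,255,0)),(circ3(.5078,-.1136,.1,.041),(255,0,0)),(circ3(.5078,-.1136,.1,.0348),(255,0,0))]
overlay(S,"s16.png",262,180,60,55,10,C,1.2)
crop(S,"s16b.png",262,180,60,55,10)
E
```

```text
t 14.75 pos [ 0.5064 -0.1118  0.1492] F [ 0.   0.5 -1.1] M [-0.01 -0.04 -0.01] op 15.6
 pos-cmd mm [-0.7  2.1 -1.5] rot err deg [-0.1  0.2 -0.1] toolx [-0.003  0.001 -1.   ] zang -62.9 q [-0.37  0.41  1.65  0.    1.08  0.73]
```

View pics/s16.png

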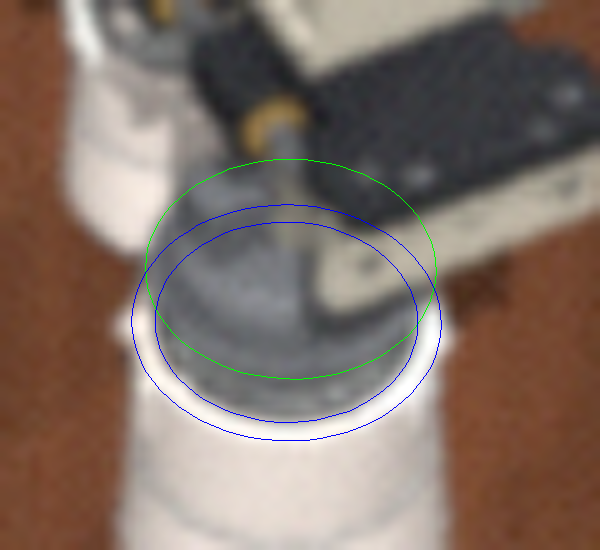

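View pics/s16b.png

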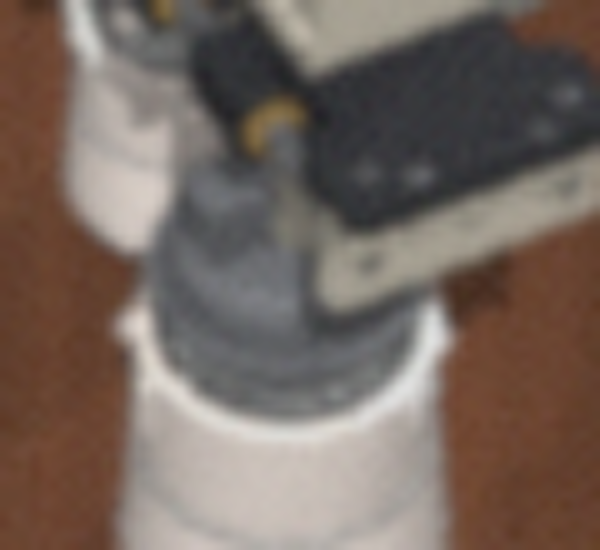

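Request:
jog_arm --plan '[0,0,0,0,0,0,-1,0,0,0,0,0,0,-1]'

```text
time: 15.0
tool_pos: [0.5076, -0.1131, 0.1511]
tool_rot: [0.708, 1.569, -0.391]
contact_force: [0.6, 0.3, -1.1]
opening: 0.0161
```

```bash
python3 - <<'E'
from ov import *
s=st()
S=cam("side"); p=s["tool_pos"]; z0=p[2]-.0434
g=S["image"].astype(float)
crop(S,"s17b.png",262,180,60,55,10)
x,y=p[0]+.0005,p[1]
C=[(circ3(x,y,z0+.018,.038),(0,255,0)),(circ3(.5078,-.1136,.1,.041),(255,0,0)),(circ3(.5078,-.1136,.1,.0348),(255,0,0))]
overlay(S,"s17.png",262,180,60,55,10,C,1.2)
E
```

```text
t 15.0 pos [ 0.5076 -0.1131  0.1511] F [ 0.6  0.3 -1.1] M [0.03 0.02 0.01] op 16.1
 pos-cmd mm [0.4 0.8 0.4] rot err deg [-0.  -0.   0.1] toolx [ 0.001 -0.001 -1.   ] zang -63.0 q [-0.37  0.41  1.65 -0.    1.08  0.73]
```

View pics/s17.png

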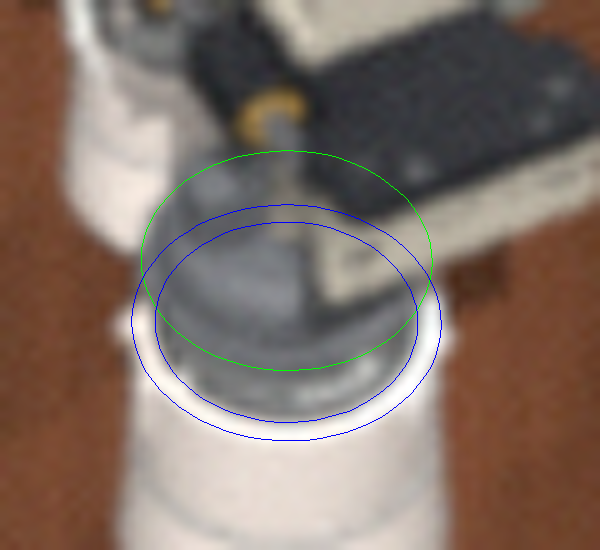

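Request:
jog_arm --plan '[0,0,0,0.3,0,0,-1,0,0,0,0.6,0,0,-1,0,0,0,0.8,0,0,-1,0,0,0,1,0,0,-1]'

```text
time: 15.45
tool_pos: [0.507, -0.1131, 0.1401]
tool_rot: [-2.097, 1.571, 3.087]
contact_force: [-0.6, -0.9, -0.7]
opening: 0.016
```

```bash
python3 - <<'E'
from ov import *
apply([0,0,0],[1,0,0]);s=st()
E
```

```text
t 15.45 pos [ 0.507  -0.1131  0.1401] F [-0.6 -0.9 -0.7] M [-0.05  0.03  0.03] op 16.0
 pos-cmd mm [-0.2  0.7 -0.6] rot err deg [-0.  0. -0.] toolx [-0.  0. -1.] zang -63.0 q [-0.37  0.42  1.67 -0.    1.06  0.73]
```

Request:
jog_arm --plan '[0,0,0,0.2,0,0,-1,0,0,0,0.4,0,0,-1,0,0,0,0.6,0,0,-1,0,0,0,0.6,0,0,-1]'

```text
time: 15.85
tool_pos: [0.5071, -0.114, 0.1343]
tool_rot: [-0.309, 1.569, -1.408]
contact_force: [-1.2, -4.8, -0.3]
opening: 0.0158
```

```bash
python3 - <<'E'
from ov import *
apply([0,0,0],[.6,0,0]);s=st()
S=cam("side");crop(S,"s18.png",262,180,60,55,10)
E
```

```text
t 15.85 pos [ 0.5071 -0.114   0.1343] F [-1.2 -4.8 -0.3] M [-1.06  0.21 -0.07] op 15.8
 pos-cmd mm [-0.  -0.2 -0.4] rot err deg [-0.  -0.1 -0. ] toolx [ 0.    -0.002 -1.   ] zang -63.0 q [-0.37  0.43  1.67 -0.    1.04  0.73]
```

View pics/s18.png

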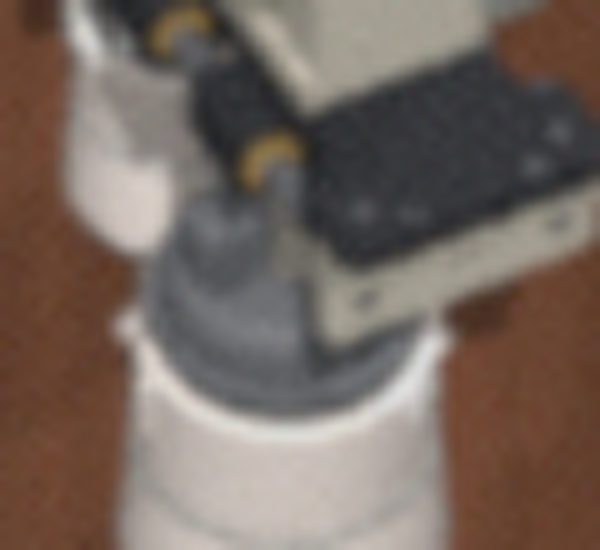

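Request:
jog_arm --plan '[0,0,0,0,-0.06,0.08,-1,0,0,0,0.15,-0.06,0.08,-1,0,0,0,0.3,-0.06,0.08,-1,0,0,0,0.4,-0.06,0.08,-1]'

```text
time: 16.3
tool_pos: [0.5069, -0.1142, 0.1302]
tool_rot: [-0.475, 1.57, -1.574]
contact_force: [-0.1, -3.2, 1.4]
opening: 0.0154
```

```bash
python3 - <<'E'
from ov import *
apply([0,0,0],[.4,-.06,.08]);s=st()
E
```

```text
t 16.3 pos [ 0.5069 -0.1142  0.1302] F [-0.1 -3.2  1.4] M [-0.61  0.14 -0.02] op 15.4
 pos-cmd mm [-0.1  0.6 -0.5] rot err deg [-0.  0. -0.] toolx [-0. -0. -1.] zang -63.0 q [-0.37  0.43  1.68 -0.    1.03  0.73]
```

Request:
jog_arm --plan '[0,0,0,0.1,-0.03,0.05,-1,0,0,0,0.3,-0.03,0.05,-1,0,0,0,0.4,-0.03,0.05,-1,0,0,0,0.5,-0.03,0.05,-1,0,0,0,0.5,-0.03,0.05,-1]'

```text
time: 16.8
tool_pos: [0.5067, -0.1144, 0.1255]
tool_rot: [-3.026, 1.57, 2.159]
contact_force: [-2.7, -0.1, 3.2]
opening: 0.0157
```

```bash
python3 - <<'E'
from ov import *
apply([0,0,0],[.5,-.03,.05]);s=st()
S=cam("side");crop(S,"s19.png",262,180,60,55,10)
E
```

```text
t 16.8 pos [ 0.5067 -0.1144  0.1255] F [-2.7 -0.1  3.2] M [-0.02  0.25 -0.05] op 15.7
 pos-cmd mm [-0.2  1.  -0.2] rot err deg [-0.   0.1 -0. ] toolx [-0.  0. -1.] zang -63.0 q [-0.37  0.44  1.68  0.    1.02  0.73]
```

View pics/s19.png

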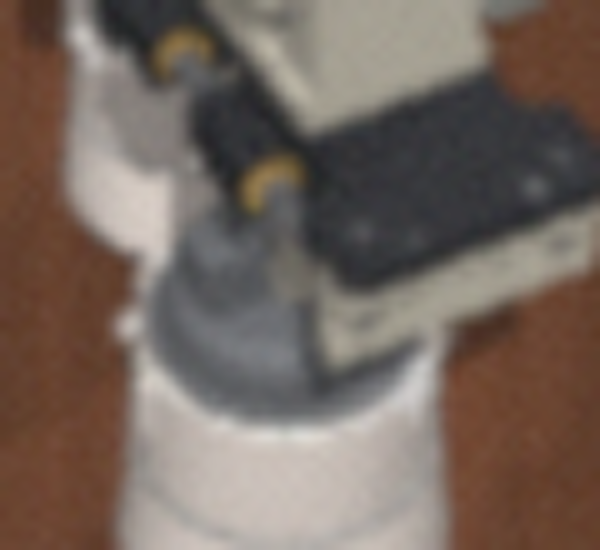

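Request:
jog_arm --plan '[0,0,0,0.1,-0.04,-0.02,-1,0,0,0,0.15,-0.04,-0.02,-1,0,0,0,0.2,-0.04,-0.02,-1,0,0,0,0.2,-0.04,-0.02,-1]'

```text
time: 17.25
tool_pos: [0.5065, -0.1144, 0.1252]
tool_rot: [0.939, 1.569, -0.16]
contact_force: [-6.4, 1.5, 16.5]
opening: 0.0159
```

```bash
python3 - <<'E'
from ov import *
apply([0,0,0],[.2,-.04,-.02]);s=st()
E
```

```text
t 17.25 pos [ 0.5065 -0.1144  0.1252] F [-6.4  1.5 16.5] M [ 0.38  0.87 -0.01] op 15.9
 pos-cmd mm [0.1 1.  1.5] rot err deg [-0.  -0.   0.1] toolx [ 0.001 -0.    -1.   ] zang -63.0 q [-0.37  0.44  1.69  0.    1.02  0.73]
```

Request:
jog_arm --plan '[0,0,0,-0.1,-0.05,-0.03,-1,3,0,0,-0.1,-0.05,-0.03,-1,6,0,0,-0.1,-0.05,-0.03,-1,9,0,0,-0.1,-0.05,-0.03,-1,12,0,0,-0.1,-0.05,-0.03,-1,15,0,0,-0.1,-0.05,-0.03,-1,15,0,0,-0.1,-0.05,-0.03,-1]' --newtons 50

```text
time: 17.95
tool_pos: [0.5068, -0.1148, 0.1253]
tool_rot: [1.041, 1.568, -0.321]
contact_force: [-0.9, 0.6, 7.1]
opening: 0.0158
```

```bash
python3 - <<'E'
from ov import *
apply([15,0,0],[-.1,-.05,-.03]);s=st()
S=cam("side");crop(S,"s20.png",262,180,60,55,10)
E
```

```text
t 17.95 pos [ 0.5068 -0.1148  0.1253] F [-0.9  0.6  7.1] M [-0.06 -0.04  0.07] op 15.8
 pos-cmd mm [0.9 0.6 0.6] rot err deg [ 0.1 -0.1  0.1] toolx [ 0.003 -0.001 -1.   ] zang -78.0 q [-0.37  0.44  1.69  0.    1.02  0.99]
```

View pics/s20.png

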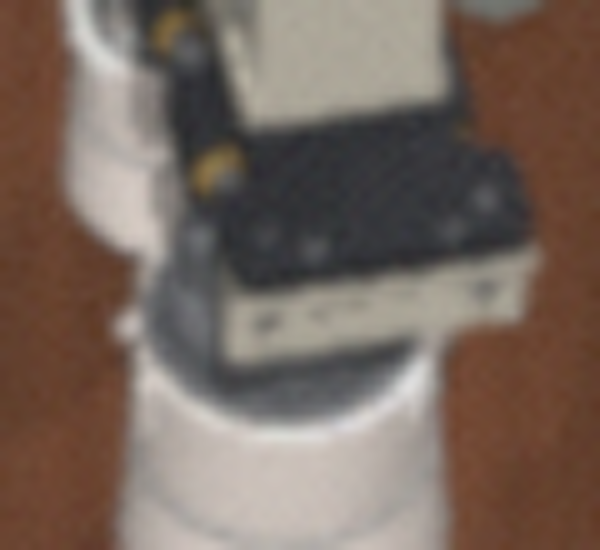

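Request:
jog_arm --plan '[3,0,0,0,0,0,-1,6,0,0,0,0,0,-1,9,0,0,0,0,0,-1,12,0,0,0,0,0,-1,15,0,0,0,0,0,-1,15,0,0,0,0,0,-1,15,0,0,0,0,0,-1]' --newtons 50

```text
time: 18.7
tool_pos: [0.5069, -0.1145, 0.1253]
tool_rot: [1.471, 1.568, -0.151]
contact_force: [-0.8, 0.5, 6.1]
opening: 0.0157
```

```bash
python3 - <<'E'
from ov import *
apply([15,0,0],[0,0,0]);s=st()
S=cam("side");T=cam("top");crop(S,"s21.png",262,175,60,60,10);crop(T,"t21.png",200,160,140,140,5)
cv2.imwrite("pics/s21full.png",S["image"][:,:,::-1])
m=[]
for i in range(6):
    cam("side"); q=observe(); m.append(q["torque"][2])
print(np.round(m,3)); st()
E
```

```text
t 18.7 pos [ 0.5069 -0.1145  0.1253] F [-0.8  0.5  6.1] M [ 0.14 -0.07  0.  ] op 15.7
 pos-cmd mm [1.  0.9 0.6] rot err deg [-0.   0.   0.2] toolx [ 0.003 -0.    -1.   ] zang -93.0 q [-0.37  0.44  1.69  0.    1.02  1.25]
[0.061 0.011 0.048 0.061 0.061 0.053]
t 19.1 pos [ 0.5069 -0.1145  0.1253] F [0.3 1.7 6.1] M [ 0.21 -0.05  0.05] op 15.7
 pos-cmd mm [1.  0.9 0.6] rot err deg [-0.   0.   0.1] toolx [ 0.003 -0.    -1.   ] zang -93.0 q [-0.37  0.44  1.69  0.    1.02  1.25]
```

View pics/s21.png

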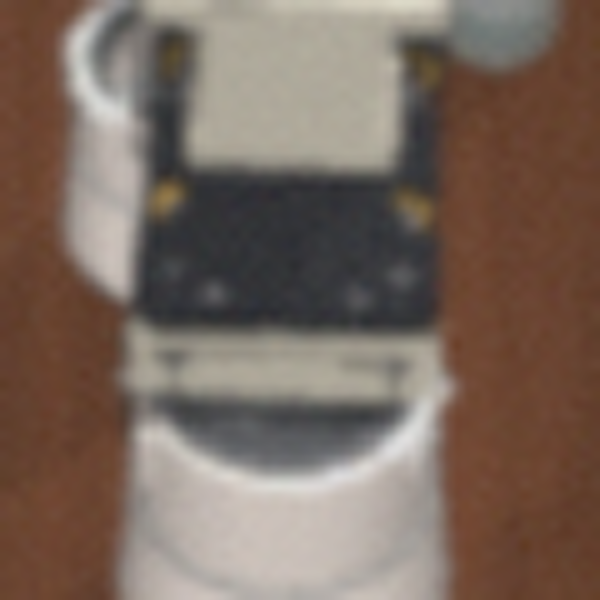

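View pics/t21.png

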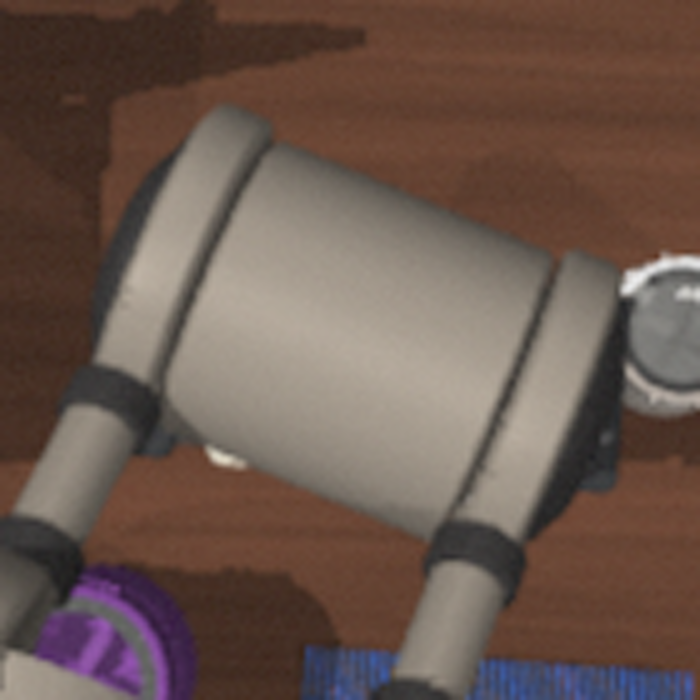

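View pics/s21full.png

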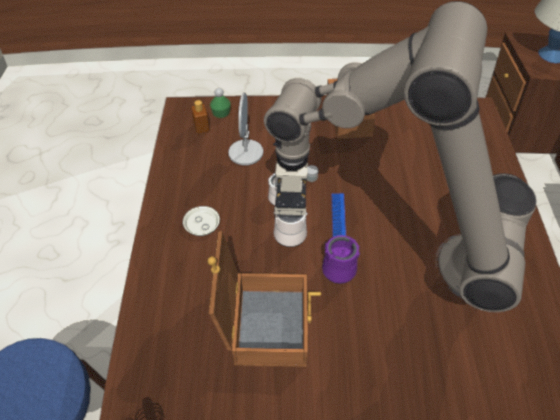

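Request:
jog_arm --plan '[0,0,0,-0.04,0,0,-1,0,0,0,-0.04,0,0,-1,0,0,0,-0.04,0,0,-1]'

```text
time: 19.4
tool_pos: [0.5068, -0.1146, 0.1253]
tool_rot: [1.509, 1.568, -0.114]
contact_force: [2.7, 1.5, 5.9]
opening: 0.0155
```

```bash
python3 - <<'E'
from ov import *
apply([0,0,0],[-.04,0,0])
m=[];
for i in range(10):
    c=cam("side"); q=observe(); m.append(np.r_[q["contact_force"],q["torque"]])
print(np.mean(m,0).round(3)); st()
T=cam("top"); cv2.imwrite("pics/t22.png",T["image"][:,:,::-1])
E
```

```text
[ 2.469  2.081  5.19   0.264 -0.49   0.124]
t 19.9 pos [ 0.5068 -0.1146  0.1253] F [2.2 2.  5.2] M [ 0.23 -0.51  0.13] op 15.5
 pos-cmd mm [0.9 0.8 0.2] rot err deg [-0.   0.   0.1] toolx [ 0.002 -0.    -1.   ] zang -93.0 q [-0.37  0.44  1.69  0.    1.02  1.25]
```

View pics/t22.png

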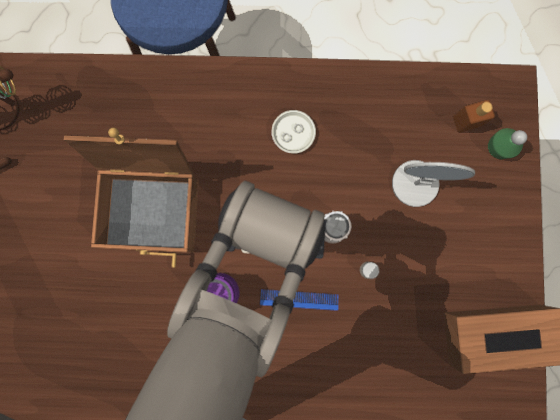

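```bash
python3 - <<'E'
from h import *
print(robot.hand_in()); st()
E
```

```text
the job is handed in; nothing more can be done
None
the job is handed in; nothing more can be done
```

I finished the job and handed it in at about 20 s, with the arm still gripping the lid at the half-way mark. No verdict is reported back.

**What I did**
- I swung the latch down to about 1.55 rad; that figure comes from the side picture.
- I opened the case by its ball to the stop, just past vertical, then took the lid out.
- I set the lid on the larger white grinder with its pins lined up with the slots, at about 27° in the world frame. I pressed it home: the gripper stopped at the computed height, and a further 1.5 mm of command raised the push to 16 N.
- I turned it clockwise by 30°, to the half-way rib. The lock click was never approached.

**Last checks**
- **Angle:** the wrist had turned exactly 30.0° from the slot line. The slot line itself was measured to about 1°, so the twist is good to that.
- **Grip:** the fingers read 15.5–15.9 mm on the wing throughout, and I set the grip to 50 N.
- **Spring:** the moment about the vertical read 0.124 N m, matching the 0.12 N m expected at half-way. It had read only about 0.05 N m just before, when I was pressing slightly harder. I put that down to friction under the flange.
- **Bystanders:** the mirror, comb, kajal pot and tray with its rings look the same as in the first pictures.

**Disagreements**
- The two cameras disagreed by about 3–4 mm in y, so I corrected the lid's final fit by the side forces felt while lowering it.
- At the end the lid was hidden under the gripper, so its angle is inferred from the wrist and the torque, not seen directly.

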